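# Get the blank cup out from behind the jars

## Robot

A 6-joint arm with a two-finger parallel gripper is mounted at the origin on the work surface. World frame = base frame: x ahead of the robot, y to its left, z up, the work surface at z = 0. Lengths are in m, angles in rad, forces in N, time in s.
With the tool pointing down it reaches from about 0.15 to 0.775 m from the base axis. Payload 6.1 kg.
Tool frame: the origin (TCP) lies at the very end of the fingers, on their centre line; the grasp point (between the pads) lies 19 mm behind it (bot.tcp_to_grasp is the z of the grasp point in the tool frame, in m); z points along the fingers, y is the line along which they close (so a half turn about z gives the same grasp; the last joint's range is limited). The gripper opens to 85 mm and grips with 20 to 120 N. Pads are 22 mm wide; open, the fingers measure 114 mm over their backs; the gripper's body (76 mm by 85 mm) begins 54 mm behind the grasp point. The pads swing forward as they close: fully open they stand 13 mm farther back than shut.
Start: joints at [1.215, 0.126, -0.04, 1.405, 0, 1.571], TCP at [0.183, 0.492, 0.231] pointing down, gripper open.
Joint ranges: [-2.72, 2.72], [-0.95, 1.95], [-1.27, 1.35], [-1.78, 2.02], [-1.46, 1.47], [-3.14, 3.14]. Speed limits (rad/s): [2.39, 2.39, 3.01, 3.14, 3.14, 3.14].

## Interface

Orientations are given as a rotation vector (axis times angle).
In Python, from rig import bot gives the robot as it stands. The module is installed in compiled form; this text tells all that it offers.
- The arm moves only by the tool jog_arm, never from a script. Its argument "moves" is a list of rows, each a list of 6 numbers: the shift along the tool's x, y, z as a fraction of full scale, then the turn, a rotation vector about the tool's x, y, z as a fraction of full scale. A call has 1 to 5 rows; each row shifts and turns the commanded pose from where the row before left it, along the tool's axes as they then stand; what a row does not reach is not made up. Full scale, the value 1, is 0.15 m for a shift and 0.08 rad for a turn. A row lasts 1/10 s, in which the tool goes at most 50 mm and 8.59 degrees, less where a joint would pass 70% of its speed; a pose out of reach is approached as far as the arm can. A call with a number of a shift or a turn outside -1 to 1 is refused whole. A call with a gripper value outside its range is refused whole. "claw" is the opening, from -1 (shut) to 1 (fully open), set as the call begins (left out, the last holds). The fingers move at their own pace and stop on an object; "squeeze" is the grip in N (left out, the last holds). Time passes only in rows, so rows that do not move let the fingers close. It gives the time, the measured TCP pose, the force, the opening and the grip force at its end, in the units of the state.
- bot.sense(): the state, without advancing time (a new reading comes with each control period).
- bot.camera(name): name is "side" or "top"; returns the picture (400x640x3 uint8, red, green, blue); there is no depth.
- bot.camera_params(name): a dict with "fx", "fy", "cx", "cy" (pixels), "k1" (the pictures are not rectified: a ray, as slopes to the right and down, at radius r is drawn at 1 + k1 r^2 times it, then the intrinsics apply), "camera_from_world" (4x4, takes a point from world to camera coordinates). Camera axes: x right, y up, looking along -z (the intrinsics and any distortion apply to the point x, -y, -z); pixel columns grow to the right and rows downward; lengths in m; the calibration is good to about 2 mm. A picture is of the moment at which its call begins. camera_params takes no time and is no camera call.
- bot.hand_in(): hands the job in; it is judged then, once.
Trained networks look in the newest picture that a camera, given by its name, has taken for a name from the list of things; names that differ only in an ending like _2 or _b are one class to them, and where a whole thing is asked for, a point or a joint stands for the part that bears it (a point fixed in the world has none). Each returns a list of dicts, best first, with "p" (0 to 1); they miss things now and then, are a little off and sometimes report something else, mostly with a low value. They report only what shows in the picture. A call takes as long as a camera call. They do not tell look-alikes from the thing itself.
- bot.recognise(camera, label): "pixel" ([column, row] in pixels, amid what is visible of it).
- bot.regions_of(camera, label): "mask" (400x640 bool, what is visible of it) and "pixel" ([column, row] in pixels, amid what is visible of it).
- bot.landmark_of(camera, label): "pixel" ([column, row] in pixels: a listed point, or the origin of a listed thing).
The state is a dict: "t": time; "joint_pos": joint angles; "joint_velocities": joint speeds; "joint_torque": joint torques, N m; "tool_pos": TCP position; "orientation": TCP orientation; "contact_force": force on the tool from outside, world axes, zero at the start; "torque": the same for the moment, N m; "grip_width": opening from 0.0 (shut) to 1.0 (fully open); "gripper_force": force on a finger pad.
Only numpy, scipy, OpenCV 4.12 (cv2) and the standard library are available. Lean on these libraries where they do the work, as an engineer would, in place of code of your own. Each camera call takes 0.05 s, during which the arm holds its last target. There are 200 camera calls.

## Task

Lift the two paint jars that stand in front of the blank cup out of the rack and stand them upright in the shallow grey tray; only then fetch the cup and stand it upright in the middle of the round banding wheel. After that put each jar back upright on the very cork pad it came from. Set everything down gently, without dropping it, and leave the small bowl and the small dish in the rack where they are.

Things in the scene. Friction and masses are not known exactly. Their poses are not given: they have to be found in the camera images.
- rack: Fixed wooden board, x -85 to 115, y +-120 mm, top 12 mm above the table. Origin: on the table; -x is the open front. Cheeks (inner faces y = +-110, x -15 to 115) and back rail (inner face x = 105) rise to 50 mm. Two round cork pads, 68 mm across, tops 15 mm above the table, at x = -35, y = +-38 mm, a jar on each (which varies). Cup behind, near x = 30, y = 0, about 5 mm from the jars.
- jar_round: Loose white plastic paint jar with a round body, 60 mm across and 74 mm high, tapering to a round grey cap 38 mm across that spans 86 to 130 mm above the underside. Total height 130 mm, about 0.2 to 0.35 kg. Origin: centre of the underside, z up. Grip it by the cap.
- jar_square: Loose white plastic paint jar with a square body, 56 by 56 mm and 76 mm high, and the same round grey cap 38 mm across spanning 86 to 130 mm above the underside. Total height 130 mm, about 0.2 to 0.35 kg. Origin: centre of the underside, z up. Grip it by the cap.
- cup: Loose blank white ceramic cup, 60 mm across and 65 mm high, open at the top, wall 4 mm. Its handle sticks out on its own +y side to 56 mm from the axis. Origin: centre of the underside, z up. About 0.13 to 0.2 kg. Grip it across its outside along its own x axis (clear of the handle) once the jars are away; its +y starts roughly along the rack's +y.
- tray: Fixed shallow grey plastic tray, the side area, 200 mm (x) by 130 mm (y) outside, walls 5 mm thick and 16 mm high, floor 5 mm above the table. Origin: centre of the underside. It has room for both jars, one behind the other along its x axis (for example at x = +48 and -48 mm). It is on the left or the right of the rack.
- wheel: Fixed round aluminium banding wheel (potter's turntable, it does not turn here), 180 mm across, its flat top 50 mm above the table. Origin: centre of the underside, on the axis. It is on the other side of the rack from the tray.
- bowl: Small loose white bowl, 54 mm across and 34 mm high, in the rack on the -y side of the cup. Origin: centre of the underside. To be left where it is.
- dish: Small loose blue ceramic dish, 42 mm across and 22 mm high, in the rack on the +y side of the cup. Origin: centre of the underside. To be left where it is.
Mind the look-alikes: they are no part of the job. What is shaped like the jar_round but green is not meant.

How it is judged:
On the way, in this order (a step that is already met when the one before it is completed fails the run):
1. both jars stand upright and released in the tray while the cup is still in its place in the rack (x of jar_round in the frame of tray between -0.085 and 0.085 m and y of jar_round in the frame of tray between -0.05 and 0.05 m and z of each of jar_round, jar_square in the frame of tray below 0.012 m and angle between each of jar_round, jar_square's own z axis and vertical below 0.12 rad and contact force between the fingers and jar_round below 0.1 N and x of jar_square in the frame of tray between -0.085 and 0.085 m and y of jar_square in the frame of tray between -0.05 and 0.05 m and contact force between the fingers and jar_square below 0.1 N and distance of cup from where it was at the start of the episode below 0.04 m), for 0.2 s.
2. the cup stands upright and released in the middle of the wheel while both jars still stand in the tray (horizontal distance between cup and wheel below 0.015 m and z of cup in the frame of wheel between 0.044 and 0.056 m and angle between each of cup, jar_round, jar_square's own z axis and vertical below 0.12 rad and contact force between the fingers and cup below 0.1 N and x of jar_round in the frame of tray between -0.085 and 0.085 m and y of jar_round in the frame of tray between -0.05 and 0.05 m and z of each of jar_round, jar_square in the frame of tray below 0.012 m and contact force between the fingers and jar_round below 0.1 N and x of jar_square in the frame of tray between -0.085 and 0.085 m and y of jar_square in the frame of tray between -0.05 and 0.05 m and contact force between the fingers and jar_square below 0.1 N), for 0.2 s.
At the end, for the whole second after the job is handed in: Each jar stands upright, released and at rest within 15 mm of where it stood at the start; the cup stands upright (within 0.12 rad), released and at rest on top of the wheel, its centre within 15 mm of the wheel's; bowl and dish are within 25 mm of their starting places (distance of each of jar_round, jar_square from where it was at the start of the episode below 0.015 m and angle between each of jar_round, jar_square, cup's own z axis and vertical below 0.12 rad and contact force between the fingers and jar_round below 0.1 N and contact force between the fingers and jar_square below 0.1 N and horizontal distance between cup and wheel below 0.015 m and z of cup in the frame of wheel between 0.044 and 0.056 m and contact force between the fingers and cup below 0.1 N and linear speed of each of jar_round, jar_square, cup below 0.02 m/s and angular speed of each of jar_round, jar_square, cup below 0.2 rad/s and distance of each of bowl, dish from where it was at the start of the episode below 0.025 m); the robot touches nothing.
It fails at once if the bowl or the dish is shifted by more than 25 mm or tipped over (distance of any of bowl, dish from where it was at the start of the episode above 0.025 m or angle between any of bowl, dish's own z axis and vertical above 0.6 rad).
It fails at once if the cup or a jar is dropped (falls freely from more than about 30 mm) ((contact force between the fingers and jar_round below 0.1 N and linear speed of jar_round above 0.75 m/s) or (contact force between the fingers and jar_square below 0.1 N and linear speed of jar_square above 0.75 m/s) or (contact force between the fingers and cup below 0.1 N and linear speed of cup above 0.75 m/s)).
It fails at once if the cup or a jar is tipped over (angle between any of jar_round, jar_square, cup's own z axis and vertical above 0.9 rad).
It also fails if it takes over 128 s, if anything falls off the work surface, if the arm or the gripper's body presses on something with over 40 N, if the wrist force passes 120 N, or if a joint passes its speed limit or range.

## Working session

There is one attempt and no reset: what is moved stays moved. The work goes in short steps, Python scripts to look and compute and a tool call to move; the robot and the scene stay as the last step left them, time stands still between calls to the robot, and variables do not carry over. Pictures are saved under pics/ and viewed, at most 14 in all, crops included, and the job is handed in when it is done.

Besides the shell and the picture viewer there is one more tool, called after ">>>" as name([rows], argument=value, ...), one row to a line, values as JSON. jog_arm: Moves the arm, as the interface text tells. Shift numbers are shares of 0.15 m and turn numbers shares of 0.08 rad, none past 1 either way. Its arguments: {"type":"object","properties":{"moves":{"type":"array","items":{"type":"array","items":{"type":"number"}}},"claw":{"type":"number"},"squeeze":{"type":"number"}},"required":["moves"]}

```bash
mkdir -p pics
cat > h.py <<'E'
import numpy as np, cv2
from scipy.spatial.transform import Rotation as R
from rig import bot
def ray(cam,px):
    p=bot.camera_params(cam); T=np.array(p["camera_from_world"])
    d=np.array([(px[0]-p["cx"])/p["fx"],(px[1]-p["cy"])/p["fy"]]); u=d.copy()
    for _ in range(20): u=d/(1+p["k1"]*(u@u))
    v=T[:3,:3].T@np.array([u[0],-u[1],-1]); o=-T[:3,:3].T@T[:3,3]
    return o,v
def at(cam,px,z):
    o,v=ray(cam,px); return o+v*(z-o[2])/v[2]
def proj(cam,P):
    p=bot.camera_params(cam); T=np.array(p["camera_from_world"])
    c=T[:3,:3]@np.array(P)+T[:3,3]; u=np.array([c[0],-c[1]])/-c[2]; u=u*(1+p["k1"]*(u@u))
    return np.array([u[0]*p["fx"]+p["cx"],u[1]*p["fy"]+p["cy"]])
def save(cam,name,box=None,s=1):
    im=bot.camera(cam)[:,:,::-1]
    if box: im=im[box[1]:box[3],box[0]:box[2]]
    cv2.imwrite("pics/"+name,cv2.resize(im,None,fx=s,fy=s,interpolation=cv2.INTER_CUBIC))
E
python3 - <<'E'
from h import *
a=bot.camera("top");b=bot.camera("side")
cv2.imwrite("pics/top0.png",a[:,:,::-1]);cv2.imwrite("pics/side0.png",b[:,:,::-1])
for c in("top","side"):
    T=np.array(bot.camera_params(c)["camera_from_world"]);print(c,-T[:3,:3].T@T[:3,3],bot.camera_params(c)["fx"])
    for l in("rack","jar_round","jar_square","cup","tray","wheel","bowl","dish"):
        for r in bot.landmark_of(c,l)[:3]: print(c,l,np.round(r["pixel"],1),round(r["p"],2),np.round(at(c,r["pixel"],{"rack":0,"jar_round":.015,"jar_square":.015,"cup":.012,"tray":0,"wheel":0,"bowl":.012,"dish":.012}[l])[:2],4))
s=bot.sense();print(s)
E
```

```text
top [0.32168253 0.00647321 1.15712312] 507.4978879527091
top rack [332.7 168.9] 0.82 [ 0.6177 -0.0049]
top jar_round [348.5 189.7] 0.7 [ 0.5638 -0.04  ]
top jar_square [316.3 182. ] 0.73 [0.5835 0.0337]
top jar_square [464.9 231.1] 0.73 [ 0.4632 -0.2987]
top cup [334. 156.] 0.95 [ 0.6456 -0.0085]
top tray [216.6 220.2] 0.87 [0.5015 0.2651]
top tray [333.9 158.2] 0.58 [ 0.6437 -0.0083]
top wheel [466.5 231.2] 0.68 [ 0.4648 -0.3063]
top bowl [370.3 149.6] 0.73 [ 0.6593 -0.0937]
top dish [302.5 142.3] 0.69 [0.6806 0.0648]
side [ 0.51539095 -0.65445669  0.62677437] 420.12209191168694
side rack [348. 203.] 0.77 [ 0.6037 -0.0029]
side jar_round [334.9 213.9] 0.81 [ 0.5719 -0.0496]
side jar_round [271.5 207.5] 0.67 [ 0.4415 -0.0258]
side jar_square [334.3 185.8] 0.89 [0.5763 0.0373]
side cup [366.6 201.7] 0.8 [ 0.6419 -0.0129]
side tray [302.1 132.2] 0.95 [0.5073 0.2696]
side wheel [278.3 331.8] 0.55 [ 0.4636 -0.2996]
side wheel [367.4 201.3] 0.34 [0.6463 0.0008]
side bowl [382.4 223.6] 0.9 [ 0.666  -0.0778]
side dish [382.  178.7] 0.51 [0.686  0.0609]
{'t': 0.9, 'joint_pos': array([ 1.21497624e+00,  1.25799054e-01, -3.96051074e-02,  1.40541717e+00,
       -3.00969302e-05,  1.57079446e+00]), 'joint_velocities': array([ 9.61263112e-04, -1.25306321e-03,  5.36237523e-05,  7.72758436e-04,
       -1.48529113e-04,  3.43131483e-04]), 'joint_torque': array([-1.12342452e-03, -4.35691524e+01,  3.53089786e+01,  9.40530736e-04,
       -1.44486098e-04, -2.76045469e-06]), 'tool_pos': array([0.18288789, 0.4920872 , 0.23129268]), 'orientation': array([ 5.55969709e-01,  3.09198056e+00, -4.70226064e-05]), 'contact_force': array([ 0.01154146,  0.26336254, -0.05616991]), 'torque': array([-0.03703083, -0.03424538,  0.03773976]), 'gripper_force': 0.0, 'grip_width': 0.9992866239329091}
```

View pics/top0.png

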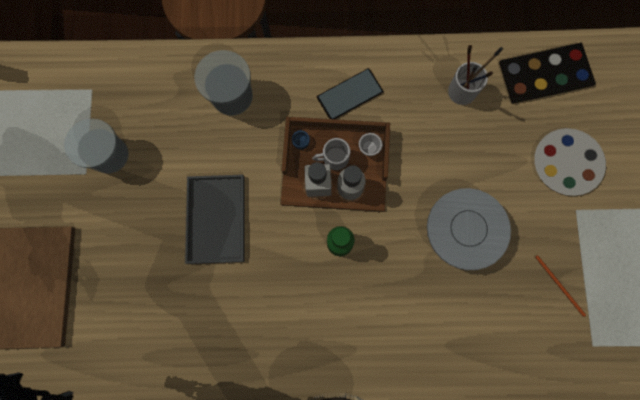

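View pics/side0.png

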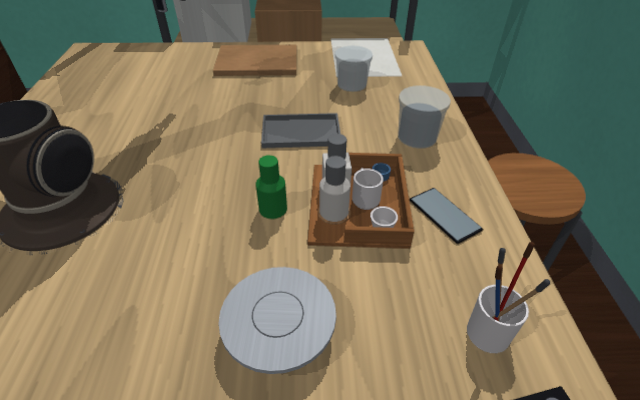

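Top view: two white-bodied jars with grey caps at (317,180), square, and (352,183), round. The green look-alike is at (340,241), outside the rack. The tray is at (216,220), on the +y side, and the wheel at (469,229), on the −y side. The white jars fit because they stand in the rack in front of the cup. The side view agrees, with the green jar at (271,190) and the white ones at (335,190). Next I'll refine the poses and confirm with one enlarged crop.

```bash
cat > fit.py <<'E'
from h import *
from scipy.optimize import minimize
def mask(c,l,near):
    rs=[r for r in bot.regions_of(c,l) if np.hypot(*(np.array(r["pixel"])-near))<30]
    return rs[0]["mask"] if rs else None
def circ(r,z,n=40):
    t=np.linspace(0,2*np.pi,n,endpoint=False);return [(r*np.cos(a),r*np.sin(a),z) for a in t]
def hullimg(c,pts,parts):
    im=np.zeros((400,640),np.uint8)
    for p in parts:
        q=np.array([proj(c,np.array(v)+pts) for v in p],np.float32)
        cv2.fillConvexPoly(im,np.round(cv2.convexHull(q)*16).astype(np.int32),1,shift=4)
    return im>0
def fit(cams_masks,parts,x0,z0):
    def cost(p):
        s=0
        for c,m in cams_masks:
            h=hullimg(c,np.array([p[0],p[1],z0]),parts); s+=1-(h&m).sum()/(h|m).sum()
        return s
    r=minimize(cost,x0,method="Nelder-Mead",options=dict(initial_simplex=[x0,np.add(x0,[.012,0]),np.add(x0,[0,.012])],xatol=3e-4,fatol=1e-4))
    return np.round(r.x,4),round(r.fun,3)
CAP=circ(.019,.086)+circ(.019,.130)
PARTS={"jar_round":[circ(.03,0)+circ(.03,.074),circ(.03,.074)+circ(.019,.086),CAP],
"jar_square":[[(a,b,z) for a in(-.028,.028) for b in(-.028,.028) for z in(0,.076)],CAP],
"cup":[circ(.03,0)+circ(.03,.065)],"wheel":[circ(.09,.035)+circ(.09,.05)],"bowl":[circ(.018,0)+circ(.027,.034)],"dish":[circ(.021,0)+circ(.021,.022)]}
E
python3 - <<'E'
from fit import *
save("top","crop0.png",(270,105,400,260),3.8)
bot.camera("side")
X={"jar_round":((.568,-.045),.015),"jar_square":((.58,.035),.015),"cup":((.643,-.008),.012),"wheel":((.464,-.301),0)}
for l,(x,z) in X.items():
    cm=[]
    for c in("top","side"):
        zc=.05 if l=="wheel" else z+.05
        m=mask(c,l,proj(c,(*x,zc)))
        if m is not None: cm.append((c,m)); print(l,c,m.sum(),fit([(c,m)],PARTS[l],x,z))
    if len(cm)==2: print(l,fit(cm,PARTS[l],x,z))
for l,z,n in(("tray",.016,(216,220)),("rack",.012,(334,165))):
    m=mask("top",l,n); c=max(cv2.findContours(m.astype(np.uint8),0,2)[0],key=cv2.contourArea)
    P=np.array([at("top",q[0],z)[:2] for q in c],np.float32); print(l,cv2.minAreaRect(P), P.min(0),P.max(0))
Rm=R.from_rotvec(bot.sense()["orientation"]).as_matrix();print(Rm.round(3),bot.tcp_to_grasp)
E
```

```text
Traceback (most recent call last):
  File "fit.py", line 20, in fit
    r=minimize(cost,x0,method="Nelder-Mead",options=dict(initial_simplex=[x0,np.add(x0,[.012,0]),np.add(x0,[0,.012])],xatol=3e-4,fatol=1e-4))
  File "fit.py", line 18, in cost
    h=hullimg(c,np.array([p[0],p[1],z0]),parts); s+=1-(h&m).sum()/(h|m).sum()
  File "fit.py", line 11, in hullimg
    q=np.array([proj(c,np.array(v)+pts) for v in p],np.float32)
                ~~~~^^^^^^^^^^^^^^^^^^^
  File "h.py", line 13, in proj
    p=bot.camera_params(cam); T=np.array(p["camera_from_world"])
ValueError: time passes only in moves, steps and waits
```

View pics/crop0.png

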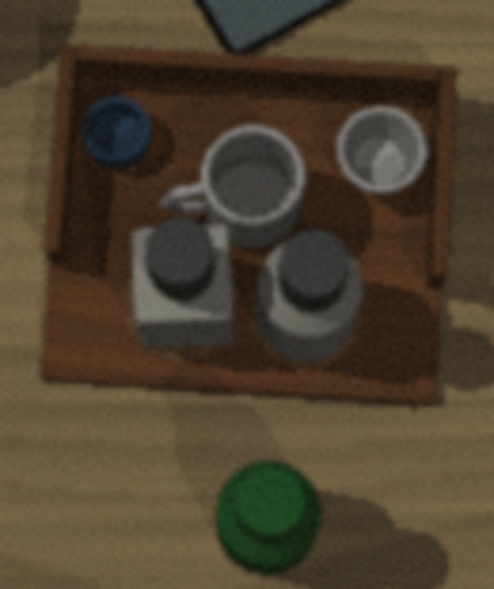

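The crop confirms it: the white square jar is at crop (182,285) and the white round jar at (310,295), both in front of the cup at (253,180). The green jar at (268,515) is outside the rack. I'll cache the camera parameters, because the fit called them too often.

```bash
sed -i 's/bot.camera_params(cam)/CP[cam]/; s/^def ray/CP={c:bot.camera_params(c) for c in("top","side")}\ndef ray/' h.py
python3 - <<'E'
from fit import *
bot.camera("top");bot.camera("side")
X={"jar_round":((.568,-.045),.015),"jar_square":((.58,.035),.015),"cup":((.643,-.008),.012),"wheel":((.464,-.301),0)}
for l,(x,z) in X.items():
    cm=[]
    for c in("top","side"):
        zc=.05 if l=="wheel" else z+.05
        m=mask(c,l,proj(c,(*x,zc)))
        if m is not None: cm.append((c,m)); print(l,c,m.sum(),fit([(c,m)],PARTS[l],x,z))
    if len(cm)==2: print(l,fit(cm,PARTS[l],x,z))
for l,z,n in(("tray",.016,(216,220)),("rack",.012,(334,165))):
    m=mask("top",l,n)
    if m is None: print(l,"none"); continue
    c=max(cv2.findContours(m.astype(np.uint8),0,2)[0],key=cv2.contourArea)
    P=np.array([at("top",q[0],z)[:2] for q in c],np.float32); print(l,cv2.minAreaRect(P))
for q in((182,252),(313,264)): print("cap",at("top",(270+q[0]/3.8,105+q[1]/3.8),.145))
print("cuprim",at("top",(270+253/3.8,105+178/3.8),.077),"handle",at("top",(270+170/3.8,105+203/3.8),.06))
print("rack front corners",[at("top",(270+a/3.8,105+b/3.8),.012)[:2].round(4) for a,b in((43,380),(438,402))])
s=bot.sense();print(s["t"],R.from_rotvec(s["orientation"]).as_matrix().round(3),bot.tcp_to_grasp)
E
```

```text
jar_round top 767 (array([ 0.5707, -0.0427]), np.float64(0.065))
jar_round side 1645 (array([ 0.5689, -0.0409]), np.float64(0.051))
jar_round (array([ 0.5688, -0.0417]), np.float64(0.123))
jar_square top 833 (array([0.578 , 0.0289]), np.float64(0.077))
jar_square side 648 (array([0.5785, 0.0478]), np.float64(0.598))
jar_square (array([0.5777, 0.029 ]), np.float64(0.688))
cup top 764 (array([ 0.6384, -0.011 ]), np.float64(0.157))
cup side 1040 (array([ 0.6403, -0.008 ]), np.float64(0.107))
cup (array([ 0.6385, -0.0112]), np.float64(0.267))
wheel side 9703 (array([ 0.4649, -0.2929]), np.float64(0.041))
tray ((0.5044101476669312, 0.265408456325531), (0.2004920393228531, 0.13165311515331268), 0.9122406244277954)
rack ((0.6292120814323425, -0.01032625138759613), (0.2488127052783966, 0.2146948277950287), 85.21460723876953)
cap [0.57614027 0.02702153 0.145     ]
cap [ 0.56797296 -0.04353211  0.145     ]
cuprim [ 0.63661603 -0.01354723  0.077     ] handle [0.62736483 0.03534376 0.06      ]
rack front corners [array([0.5318, 0.1149]), array([ 0.5135, -0.1226])]
1.65 [[-0.937  0.348 -0.   ]
 [ 0.348  0.937 -0.   ]
 [ 0.    -0.    -1.   ]] -0.0187
```

```bash
cat > plan.py <<'E'
# usage: plan.py x y z yaw_deg(of tool y) [x y z yaw ...] [step=.045]
import sys,json
from h import *
def Rt(deg):
    a=np.radians(deg); y=np.array([np.cos(a),np.sin(a),0]); z=np.array([0,0,-1.]); return np.c_[np.cross(y,z),y,z]
def plan(targets,step=.045):
    s=bot.sense(); P=np.array(s["tool_pos"]); Q=R.from_rotvec(s["orientation"]); rows=[]
    print("from",round(s["t"],2),P.round(4),"yaw",np.degrees(np.arctan2(*Q.as_matrix()[1::-1,1])).round(2),"tilt",Q.as_matrix()[:2,2].round(4))
    for x,y,z,yaw in targets:
        G=np.array([x,y,z]); QG=R.from_matrix(Rt(yaw))
        n=int(max(1,np.ceil(np.linalg.norm(G-P)/step),np.ceil((Q.inv()*QG).magnitude()/.078)))
        P0=P;rv=(Q.inv()*QG).as_rotvec();Q0=Q
        for i in range(1,n+1):
            p=P0+(G-P0)*i/n; q=Q0*R.from_rotvec(rv*i/n)
            sh=np.round(Q.as_matrix().T@(p-P)/.15,3)+0; tu=np.round((Q.inv()*q).as_rotvec()/.08,2)+0
            rows.append([*sh,*tu]); P=P+Q.as_matrix()@(sh*.15); Q=Q*R.from_rotvec(tu*.08)
    for i in range(0,len(rows),5): print(json.dumps([[float(v) for v in r] for r in rows[i:i+5]]))
if __name__=="__main__":
    a=[v for v in sys.argv[1:] if "=" not in v]; st=[float(v[5:]) for v in sys.argv[1:] if v.startswith("step=")]
    plan(np.array(a,float).reshape(-1,4),st[0] if st else .045)
E
python3 plan.py .5765 .029 .231 -4.5
python3 - <<'E'
from h import *
for q in((469,229),(470,230)): print(at("top",q,.05))
E
```

```text
from 1.65 [0.1829 0.4921 0.2313] yaw 69.61 tilt [-0. -0.]
[[-0.208, -0.116, 0.0, 0.0, 0.0, 0.95], [-0.216, -0.101, 0.0, 0.0, 0.0, 0.95], [-0.223, -0.083, 0.0, 0.0, 0.0, 0.95], [-0.229, -0.067, 0.0, 0.0, 0.0, 0.95], [-0.234, -0.049, 0.001, 0.0, 0.0, 0.96]]
[[-0.236, -0.031, 0.0, 0.0, 0.0, 0.95], [-0.238, -0.012, 0.0, 0.0, 0.0, 0.95], [-0.238, 0.005, 0.0, 0.0, 0.0, 0.95], [-0.237, 0.023, 0.0, 0.0, 0.0, 0.95], [-0.235, 0.042, 0.0, 0.0, 0.0, 0.95]]
[[-0.231, 0.059, 0.0, 0.0, 0.0, 0.95], [-0.226, 0.076, 0.0, 0.0, 0.0, 0.95], [-0.219, 0.094, 0.0, 0.0, 0.0, 0.95], [-0.212, 0.109, 0.0, 0.0, 0.0, 0.96], [-0.202, 0.126, 0.001, 0.0, 0.0, 0.95]]
[[-0.193, 0.14, 0.0, 0.0, 0.0, 0.95], [-0.181, 0.155, 0.0, 0.0, 0.0, 0.95]]
[ 0.46330756 -0.29856209  0.05      ]
[ 0.46107809 -0.30055255  0.05      ]
```

>>> jog_arm([
  [-0.208, -0.116, 0, 0, 0, 0.95],
  [-0.216, -0.101, 0, 0, 0, 0.95],
  [-0.223, -0.083, 0, 0, 0, 0.95],
  [-0.229, -0.067, 0, 0, 0, 0.95],
  [-0.234, -0.049, 0, 0, 0, 0.96],
], claw=1, squeeze=40)

```text
t: 2.15
tool_pos: [0.2993, 0.3547, 0.2314]
orientation: [1.135, 2.929, 0.0]
contact_force: [0.7, -0.4, 0.1]
grip_width: 1.001
gripper_force: 0.0
```

>>> jog_arm([
  [-0.236, -0.031, 0, 0, 0, 0.95],
  [-0.238, -0.012, 0, 0, 0, 0.95],
  [-0.238, 0.005, 0, 0, 0, 0.95],
  [-0.237, 0.023, 0, 0, 0, 0.95],
  [-0.235, 0.042, 0, 0, 0, 0.95],
])

```text
t: 2.65
tool_pos: [0.4152, 0.2185, 0.2315]
orientation: [1.668, 2.662, 0.001]
contact_force: [-0.1, -0.1, 0.1]
grip_width: 1.002
gripper_force: 0.0
```

>>> jog_arm([
  [-0.231, 0.059, 0, 0, 0, 0.95],
  [-0.226, 0.076, 0, 0, 0, 0.95],
  [-0.219, 0.094, 0, 0, 0, 0.95],
  [-0.212, 0.109, 0, 0, 0, 0.96],
  [-0.202, 0.126, 0, 0, 0, 0.95],
])

```text
t: 3.15
tool_pos: [0.531, 0.0822, 0.2314]
orientation: [2.142, 2.298, 0.0]
contact_force: [0.4, 0.4, -0.7]
grip_width: 0.999
gripper_force: 0.0
```

>>> jog_arm([
  [-0.193, 0.14, 0, 0, 0, 0.95],
  [-0.181, 0.155, 0, 0, 0, 0.95],
  [0, 0, 0, 0, 0, 0],
  [0, 0, 0, 0, 0, 0],
])

```text
t: 3.55
tool_pos: [0.5765, 0.0285, 0.2308]
orientation: [-2.307, -2.131, 0.001]
contact_force: [0.6, 0.0, 0.2]
grip_width: 1.001
gripper_force: 0.0
```

```bash
python3 plan.py .5765 .029 .13 -4.5 .5765 .029 .106 -4.5 step=.035
```

```text
from 3.55 [0.5765 0.0285 0.2308] yaw -4.55 tilt [-0.0012  0.0002]
[[0.001, 0.0, 0.224, 0.0, 0.0, 0.0], [0.001, 0.0, 0.224, -0.01, 0.0, -0.01], [0.001, 0.0, 0.224, 0.0, 0.0, 0.0], [0.0, 0.0, 0.16, 0.0, 0.0, 0.0]]
```

>>> jog_arm([
  [0, 0, 0.224, 0, 0, 0],
  [0, 0, 0.224, 0, 0, 0],
  [0, 0, 0.224, 0, 0, 0],
  [0, 0, 0.16, 0, 0, 0],
  [0, 0, 0, 0, 0, 0],
])

```text
t: 4.05
tool_pos: [0.5733, 0.03, 0.1032]
orientation: [-2.302, -2.132, 0.007]
contact_force: [-0.7, -0.5, 0.1]
grip_width: 1.0
gripper_force: 0.0
```

>>> jog_arm([
  [0, 0, 0, 0, 0, 0],
  [0, 0, 0, 0, 0, 0],
  [0, 0, 0, 0, 0, 0],
  [0, 0, 0, 0, 0, 0],
  [0, 0, 0, 0, 0, 0],
], claw=-1, squeeze=40)

```text
t: 4.55
tool_pos: [0.5772, 0.0292, 0.1084]
orientation: [2.306, 2.132, 0.004]
contact_force: [-2.2, 1.0, 7.5]
grip_width: 0.434
gripper_force: 40.0
```

>>> jog_arm([
  [0, 0, 0, 0, 0, 0],
  [0, 0, 0, 0, 0, 0],
  [0, 0, 0, 0, 0, 0],
  [0, 0, 0, 0, 0, 0],
  [0, 0, 0, 0, 0, 0],
])

```text
t: 5.05
tool_pos: [0.5772, 0.0292, 0.1084]
orientation: [2.306, 2.131, 0.004]
contact_force: [-1.9, 0.6, 6.3]
grip_width: 0.44
gripper_force: 40.0
```

```bash
python3 -c "
from h import *
save('side','g1.png',(230,90,450,260),3)"; python3 plan.py .5765 .029 .19 -4.5 .552 .265 .19 0 step=.035
```

```text
from 5.1 [0.5772 0.0292 0.1084] yaw -4.5 tilt [0.0026 0.0006]
[[0.0, -0.001, -0.181, 0.01, 0.0, 0.0], [-0.001, -0.001, -0.182, 0.01, -0.01, 0.0], [0.0, -0.002, -0.181, 0.01, 0.0, 0.0], [0.222, -0.041, 0.0, 0.0, 0.0, -0.14], [0.223, -0.038, 0.0, 0.0, 0.0, -0.14]]
[[0.223, -0.036, 0.0, 0.0, 0.0, -0.14], [0.223, -0.033, 0.0, 0.0, 0.0, -0.14], [0.224, -0.031, 0.0, 0.0, 0.0, -0.14], [0.224, -0.029, 0.0, 0.0, 0.0, -0.14], [0.225, -0.025, 0.0, 0.0, 0.0, -0.14]]
```

View pics/g1.png

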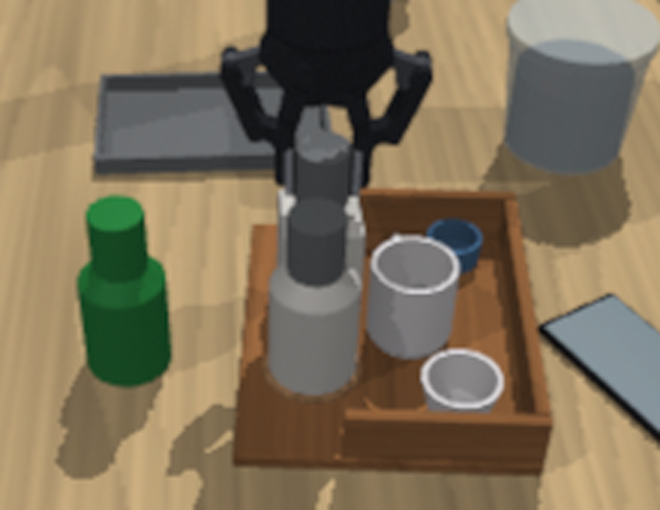

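The square jar's cap is between the fingers (crop (322,165)), its grip holds at 40 N, and the neighbouring things are untouched. Lifting now.

>>> jog_arm([
  [0, 0, -0.1, 0, 0, 0],
  [0, 0, -0.15, 0, 0, 0],
  [0, 0, -0.15, 0, 0, 0],
  [0, 0, -0.15, 0, 0, 0],
  [0, 0, 0, 0, 0, 0],
])

```text
t: 5.6
tool_pos: [0.578, 0.029, 0.1922]
orientation: [2.305, 2.13, 0.006]
contact_force: [1.1, 0.7, -2.3]
grip_width: 0.429
gripper_force: 41.0
```

```bash
python3 plan.py .552 .265 .19 0 step=.03
```

```text
from 5.6 [0.578  0.029  0.1922] yaw -4.51 tilt [0.0054 0.0003]
[[0.194, -0.037, 0.002, 0.01, 0.0, -0.12], [0.195, -0.035, 0.002, 0.01, 0.0, -0.13], [0.195, -0.033, 0.001, 0.01, 0.0, -0.12], [0.195, -0.032, 0.002, 0.0, 0.0, -0.12], [0.196, -0.029, 0.002, 0.01, 0.0, -0.12]]
[[0.196, -0.028, 0.002, 0.01, 0.0, -0.13], [0.196, -0.025, 0.002, 0.01, -0.01, -0.12], [0.197, -0.024, 0.002, 0.01, 0.0, -0.12]]
```

>>> jog_arm([
  [0.12, -0.024, 0.002, 0.01, 0, -0.12],
  [0.195, -0.035, 0.002, 0.01, 0, -0.13],
  [0.195, -0.033, 0.001, 0.01, 0, -0.12],
  [0.195, -0.032, 0.002, 0, 0, -0.12],
  [0.196, -0.029, 0.002, 0.01, 0, -0.12],
])

```text
t: 6.1
tool_pos: [0.5606, 0.1661, 0.1861]
orientation: [-2.252, -2.186, 0.006]
contact_force: [0.4, 0.0, -2.1]
grip_width: 0.434
gripper_force: 40.9
```

>>> jog_arm([
  [0.196, -0.028, 0.002, 0.01, 0, -0.13],
  [0.196, -0.025, 0.002, 0.01, -0.01, -0.12],
  [0.197, -0.024, 0.002, 0.01, 0, -0.12],
  [0.07, -0.01, 0, 0, 0, 0],
  [0, 0, 0, 0, 0, 0],
])

```text
t: 6.6
tool_pos: [0.5493, 0.2653, 0.1853]
orientation: [-2.216, -2.221, 0.01]
contact_force: [0.7, 0.1, -2.0]
grip_width: 0.432
gripper_force: 40.9
```

```bash
python3 plan.py .552 .265 .11 0 .552 .265 .1 0 step=.025
```

```text
from 6.6 [0.5493 0.2653 0.1853] yaw 0.11 tilt [-0.0073 -0.0015]
[[0.0, 0.005, 0.126, -0.02, 0.0, 0.01], [-0.001, 0.006, 0.125, -0.03, 0.01, 0.0], [0.0, 0.004, 0.126, -0.02, 0.0, 0.01], [-0.001, 0.005, 0.125, -0.02, 0.01, 0.0], [0.0, 0.0, 0.067, 0.0, 0.0, 0.0]]
```

>>> jog_arm([
  [0, 0.005, 0.126, -0.02, 0, 0],
  [0, 0.005, 0.125, -0.03, 0, 0],
  [0, 0.005, 0.126, -0.02, 0, 0],
  [0, 0.003, 0.125, -0.02, 0, 0],
  [0, 0, 0.05, 0, 0, 0],
])

```text
t: 7.1
tool_pos: [0.5515, 0.2622, 0.1015]
orientation: [2.223, 2.219, -0.005]
contact_force: [-0.7, 0.2, -1.7]
grip_width: 0.433
gripper_force: 40.9
```

>>> jog_arm([
  [0, 0, 0, 0, 0, 0],
  [0, 0, 0, 0, 0, 0],
  [0, 0, 0, 0, 0, 0],
])

```text
t: 7.4
tool_pos: [0.5532, 0.2643, 0.1052]
orientation: [2.22, 2.219, 0.004]
contact_force: [0.6, -0.5, -2.9]
grip_width: 0.434
gripper_force: 40.9
```

>>> jog_arm([
  [0, 0, 0.014, 0, 0, 0],
  [0, 0, 0.014, 0, 0, 0],
  [0, 0, 0, 0, 0, 0],
  [0, 0, 0, 0, 0, 0],
])

```text
t: 7.8
tool_pos: [0.5524, 0.2643, 0.0998]
orientation: [2.221, 2.22, 0.001]
contact_force: [0.3, -0.6, -2.7]
grip_width: 0.434
gripper_force: 41.0
```

>>> jog_arm([
  [0, 0, 0.008, 0, 0, 0],
  [0, 0, 0.008, 0, 0, 0],
  [0, 0, 0, 0, 0, 0],
  [0, 0, 0, 0, 0, 0],
])

```text
t: 8.2
tool_pos: [0.5526, 0.2644, 0.0984]
orientation: [2.22, 2.22, 0.003]
contact_force: [-2.7, -0.8, 7.2]
grip_width: 0.43
gripper_force: 41.7
```

>>> jog_arm([
  [0, 0, 0, 0, 0, 0],
  [0, 0, 0, 0, 0, 0],
  [0, 0, 0, 0, 0, 0],
  [0, 0, 0, 0, 0, 0],
  [0, 0, 0, 0, 0, 0],
], claw=1)

```text
t: 8.7
tool_pos: [0.5525, 0.2643, 0.0973]
orientation: [2.221, 2.22, 0.001]
contact_force: [0.5, -0.1, -0.1]
grip_width: 0.999
gripper_force: 0.0
```

>>> jog_arm([
  [0, 0, -0.2, 0, 0, 0],
  [0, 0, -0.25, 0, 0, 0],
  [0, 0, -0.25, 0, 0, 0],
  [0, 0, -0.15, 0, 0, 0],
  [0, 0, 0, 0, 0, 0],
])

```text
t: 9.2
tool_pos: [0.5537, 0.265, 0.229]
orientation: [2.219, 2.219, 0.011]
contact_force: [-0.1, 0.1, 0.3]
grip_width: 0.999
gripper_force: 0.0
```

```bash
python3 plan.py .5685 -.043 .23 -4.5
python3 - <<'E'
from fit import *
save("top","t1.png",(170,100,420,270),3);bot.camera("side")
cm=[]
for c in("top","side"):
    m=mask(c,"jar_round",proj(c,(.5688,-.0425,.07)))
    if m is not None: cm.append((c,m)); print(c,fit([cm[-1]],PARTS["jar_round"],(.5688,-.0425),.015))
E
```

```text
from 9.2 [0.5537 0.265  0.229 ] yaw -0.01 tilt [0.0076 0.0023]
[[-0.293, 0.014, -0.001, 0.01, 0.0, 0.14], [-0.294, 0.018, -0.002, 0.02, -0.01, 0.14], [-0.293, 0.02, -0.001, 0.01, 0.0, 0.14], [-0.292, 0.024, -0.002, 0.01, -0.01, 0.14], [-0.293, 0.027, -0.001, 0.02, 0.0, 0.14]]
[[-0.292, 0.031, -0.001, 0.01, -0.01, 0.14], [-0.292, 0.034, -0.001, 0.01, 0.0, 0.14]]
top (array([ 0.5707, -0.0427]), np.float64(0.132))
side (array([ 0.5694, -0.0403]), np.float64(0.057))
```

View pics/t1.png

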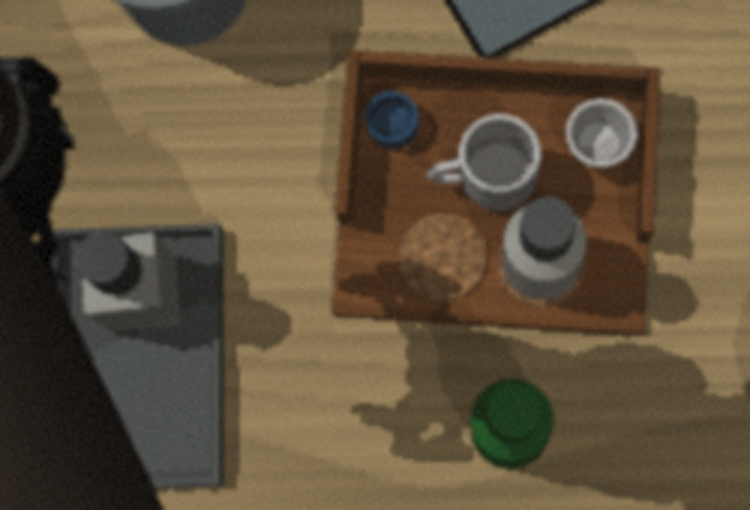

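The square jar stands upright in the tray at crop (115,270). Its empty cork pad shows at (443,255), and the round jar is untouched at (545,245). Now for the round jar.

>>> jog_arm([
  [-0.2, 0.014, 0, 0, 0, 0.14],
  [-0.294, 0.018, -0.002, 0.02, 0, 0.14],
  [-0.293, 0.02, 0, 0.01, 0, 0.14],
  [-0.292, 0.024, -0.002, 0.01, -0.01, 0.14],
  [-0.293, 0.027, 0, 0.02, 0, 0.14],
])

```text
t: 9.9
tool_pos: [0.5619, 0.0566, 0.224]
orientation: [-2.281, -2.156, 0.008]
contact_force: [0.2, -0.3, 0.3]
grip_width: 0.998
gripper_force: 0.0
```

>>> jog_arm([
  [-0.292, 0.031, 0, 0.01, 0, 0.14],
  [-0.292, 0.034, 0, 0.01, 0, 0.14],
  [-0.09, 0, 0, 0, 0, 0],
  [0, 0, 0, 0, 0, 0],
  [0, 0, 0, 0, 0, 0],
])

```text
t: 10.4
tool_pos: [0.5656, -0.0428, 0.2248]
orientation: [-2.304, -2.129, 0.008]
contact_force: [-0.3, -0.0, -0.6]
grip_width: 1.002
gripper_force: 0.0
```

```bash
python3 plan.py .569 -.0425 .13 -4.5 .569 -.0425 .107 -4.5 step=.035; python3 -c "
from h import *
print(at('top',(170+443/3,100+255/3),.015))"
```

```text
from 10.4 [ 0.5656 -0.0428  0.2248] yaw -4.52 tilt [-0.0064 -0.0004]
[[0.001, 0.009, 0.211, -0.03, 0.0, 0.0], [0.002, 0.008, 0.21, -0.02, 0.01, 0.0], [0.001, 0.008, 0.211, -0.03, 0.0, 0.0], [0.0, 0.0, 0.153, 0.0, 0.0, 0.0]]
[0.57635406 0.03069971 0.015     ]
```

>>> jog_arm([
  [0, 0.009, 0.211, -0.03, 0, 0],
  [0, 0.008, 0.21, -0.02, 0, 0],
  [0, 0.008, 0.211, -0.03, 0, 0],
  [0, 0, 0.12, 0, 0, 0],
  [0, 0, 0, 0, 0, 0],
])

```text
t: 10.9
tool_pos: [0.5674, -0.0417, 0.1097]
orientation: [-2.303, -2.134, 0.006]
contact_force: [0.5, 0.2, -0.0]
grip_width: 1.001
gripper_force: 0.0
```

>>> jog_arm([
  [0, 0, 0, 0, 0, 0],
  [0, 0, 0, 0, 0, 0],
])

```text
t: 11.1
tool_pos: [0.5704, -0.043, 0.1144]
orientation: [2.303, 2.131, 0.002]
contact_force: [0.3, -0.3, 0.8]
grip_width: 1.001
gripper_force: 0.0
```

>>> jog_arm([
  [0, 0, 0.02, 0, 0, 0],
  [0, 0, 0.02, 0, 0, 0],
  [0, 0, 0, 0, 0, 0],
  [0, 0, 0, 0, 0, 0],
])

```text
t: 11.5
tool_pos: [0.5695, -0.0438, 0.107]
orientation: [2.306, 2.131, 0.0]
contact_force: [0.5, -0.4, 0.0]
grip_width: 1.001
gripper_force: 0.0
```

>>> jog_arm([
  [0, 0, 0, 0, 0, 0],
  [0, 0, 0, 0, 0, 0],
  [0, 0, 0, 0, 0, 0],
  [0, 0, 0, 0, 0, 0],
  [0, 0, 0, 0, 0, 0],
], claw=-1)

```text
t: 12.0
tool_pos: [0.5694, -0.0437, 0.1072]
orientation: [2.305, 2.131, -0.0]
contact_force: [-1.7, -0.3, 2.9]
grip_width: 0.436
gripper_force: 40.2
```

>>> jog_arm([
  [0, 0, 0, 0, 0, 0],
  [0, 0, 0, 0, 0, 0],
  [0, 0, 0, 0, 0, 0],
  [0, 0, 0, 0, 0, 0],
])

```text
t: 12.4
tool_pos: [0.5694, -0.0437, 0.1071]
orientation: [2.305, 2.131, -0.0]
contact_force: [-3.5, 0.3, 4.5]
grip_width: 0.435
gripper_force: 40.5
```

>>> jog_arm([
  [0, 0, -0.1, 0, 0, 0],
  [0, 0, -0.15, 0, 0, 0],
  [0, 0, -0.15, 0, 0, 0],
  [0, 0, -0.15, 0, 0, 0],
  [0, 0, 0, 0, 0, 0],
])

```text
t: 12.9
tool_pos: [0.5711, -0.0437, 0.1919]
orientation: [2.303, 2.128, 0.005]
contact_force: [0.1, -0.2, -3.1]
grip_width: 0.437
gripper_force: 40.8
```

```bash
python3 plan.py .459 .263 .19 0 step=.032
```

```text
from 12.9 [ 0.5711 -0.0437  0.1919] yaw -4.51 tilt [ 0.0065 -0.002 ]
[[0.18, -0.082, 0.0, 0.01, 0.0, -0.09], [0.181, -0.081, 0.001, 0.0, 0.0, -0.09], [0.181, -0.08, 0.0, 0.01, 0.01, -0.09], [0.181, -0.079, 0.001, 0.01, 0.0, -0.09], [0.183, -0.077, 0.0, 0.01, 0.0, -0.09]]
[[0.182, -0.076, 0.001, 0.0, 0.0, -0.09], [0.184, -0.074, 0.001, 0.01, 0.0, -0.09], [0.184, -0.073, 0.001, 0.01, 0.01, -0.08], [0.184, -0.072, 0.001, 0.01, 0.0, -0.09], [0.185, -0.071, 0.001, 0.0, 0.0, -0.09]]
[[0.185, -0.069, 0.001, 0.01, 0.0, -0.09]]
```

>>> jog_arm([
  [0.12, -0.055, 0, 0.01, 0, -0.09],
  [0.181, -0.081, 0, 0, 0, -0.09],
  [0.181, -0.08, 0, 0.01, 0.01, -0.09],
  [0.181, -0.079, 0, 0.01, 0, -0.09],
  [0.183, -0.077, 0, 0.01, 0, -0.09],
])

```text
t: 13.4
tool_pos: [0.5209, 0.0875, 0.1873]
orientation: [-2.267, -2.172, 0.005]
contact_force: [0.1, 0.6, -1.7]
grip_width: 0.433
gripper_force: 40.9
```

>>> jog_arm([
  [0.182, -0.076, 0, 0, 0, -0.09],
  [0.184, -0.074, 0, 0.01, 0, -0.09],
  [0.184, -0.073, 0, 0.01, 0.01, -0.08],
  [0.184, -0.072, 0, 0.01, 0, -0.09],
  [0.185, -0.071, 0, 0, 0, -0.09],
])

```text
t: 13.9
tool_pos: [0.47, 0.2269, 0.1874]
orientation: [-2.227, -2.211, 0.007]
contact_force: [0.9, -0.3, -3.2]
grip_width: 0.433
gripper_force: 40.9
```

>>> jog_arm([
  [0.185, -0.069, 0, 0.01, 0, -0.09],
  [0.06, -0.027, 0, 0, 0, 0],
  [0, 0, 0, 0, 0, 0],
  [0, 0, 0, 0, 0, 0],
  [0, 0, 0, 0, 0, 0],
])

```text
t: 14.4
tool_pos: [0.4569, 0.2618, 0.1891]
orientation: [-2.221, -2.217, 0.006]
contact_force: [0.5, -0.7, -1.8]
grip_width: 0.438
gripper_force: 40.9
```

```bash
python3 plan.py .458 .264 .11 0 step=.025
```

```text
from 14.4 [0.4569 0.2618 0.1891] yaw -0.09 tilt [-0.005  -0.0004]
[[0.004, 0.002, 0.132, -0.02, 0.0, 0.0], [0.004, 0.003, 0.132, -0.01, 0.0, -0.01], [0.003, 0.002, 0.131, -0.02, 0.0, 0.0], [0.004, 0.002, 0.132, -0.01, 0.0, -0.01]]
```

>>> jog_arm([
  [0, 0.002, 0.132, -0.02, 0, 0],
  [0, 0.003, 0.132, -0.01, 0, 0],
  [0, 0.002, 0.131, -0.02, 0, 0],
  [0, 0.002, 0.132, -0.01, 0, 0],
  [0, 0, 0, 0, 0, 0],
])

```text
t: 14.9
tool_pos: [0.4566, 0.2609, 0.1078]
orientation: [-2.223, -2.218, 0.007]
contact_force: [-0.3, -0.9, -2.7]
grip_width: 0.437
gripper_force: 40.9
```

>>> jog_arm([
  [0, 0, 0.02, 0, 0, 0],
  [0, 0, 0.02, 0, 0, 0],
  [0, 0, 0, 0, 0, 0],
  [0, 0, 0, 0, 0, 0],
])

```text
t: 15.3
tool_pos: [0.4581, 0.263, 0.1051]
orientation: [2.222, 2.221, 0.002]
contact_force: [-0.4, 0.6, -2.1]
grip_width: 0.433
gripper_force: 41.0
```

>>> jog_arm([
  [0, 0, 0.02, 0, 0, 0],
  [0, 0, 0.02, 0, 0, 0],
  [0, 0, 0, 0, 0, 0],
  [0, 0, 0, 0, 0, 0],
])

```text
t: 15.7
tool_pos: [0.4576, 0.2628, 0.0982]
orientation: [-2.221, -2.221, 0.0]
contact_force: [-0.1, 0.8, -2.2]
grip_width: 0.435
gripper_force: 41.0
```

>>> jog_arm([
  [0, 0, 0.01, 0, 0, 0],
  [0, 0, 0.005, 0, 0, 0],
  [0, 0, 0, 0, 0, 0],
  [0, 0, 0, 0, 0, 0],
])

```text
t: 16.1
tool_pos: [0.4579, 0.2631, 0.0971]
orientation: [-2.221, -2.221, -0.002]
contact_force: [-2.4, 0.1, 5.6]
grip_width: 0.432
gripper_force: 41.7
```

>>> jog_arm([
  [0, 0, 0, 0, 0, 0],
  [0, 0, 0, 0, 0, 0],
  [0, 0, 0, 0, 0, 0],
  [0, 0, 0, 0, 0, 0],
  [0, 0, 0, 0, 0, 0],
], claw=1)

```text
t: 16.6
tool_pos: [0.4577, 0.2628, 0.096]
orientation: [-2.222, -2.221, -0.0]
contact_force: [-0.7, 0.5, 0.4]
grip_width: 0.997
gripper_force: 0.0
```

>>> jog_arm([
  [0, 0, -0.2, 0, 0, 0],
  [0, 0, -0.25, 0, 0, 0],
  [0, 0, -0.25, 0, 0, 0],
  [0, 0, -0.15, 0, 0, 0],
  [0, 0, 0, 0, 0, 0],
])

```text
t: 17.1
tool_pos: [0.4592, 0.2636, 0.2274]
orientation: [2.221, 2.22, 0.01]
contact_force: [0.4, -0.1, 0.3]
grip_width: 0.999
gripper_force: 0.0
```

```bash
python3 - <<'E'
from fit import *
save("side","s2.png",(230,90,450,260),3.5);bot.camera("top")
cm=[]
for c in("top","side"):
    m=mask(c,"cup",proj(c,(.6375,-.0117,.045)))
    if m is not None: cm.append((c,m)); print(c,fit([cm[-1]],PARTS["cup"],(.6375,-.0117),.012))
cv2.imwrite("pics/t2.png",cv2.resize(bot.camera("top")[110:210,280:400,::-1],None,fx=5,fy=5,interpolation=2))
m=mask("top","wheel",(468,230))
if m is not None: print("wheel",fit([("top",m)],PARTS["wheel"],(.464,-.299),0))
E
python3 plan.py .6375 -.0117 .21 -2
```

```text
top (array([ 0.6405, -0.011 ]), np.float64(0.163))
side (array([ 0.6399, -0.008 ]), np.float64(0.138))
wheel (array([ 0.4656, -0.2975]), np.float64(0.03))
from 17.4 [0.4571 0.2624 0.2222] yaw -0.01 tilt [-0.0022 -0.001 ]
[[-0.228, 0.15, 0.01, 0.0, 0.0, 0.05], [-0.228, 0.152, 0.01, -0.01, 0.0, 0.06], [-0.227, 0.152, 0.01, 0.0, 0.0, 0.05], [-0.227, 0.153, 0.01, 0.0, 0.01, 0.06], [-0.225, 0.155, 0.01, -0.01, 0.0, 0.05]]
[[-0.226, 0.155, 0.01, 0.0, 0.0, 0.06], [-0.224, 0.156, 0.011, 0.0, 0.0, 0.05], [-0.224, 0.158, 0.01, -0.01, 0.0, 0.05]]
```

View pics/s2.png

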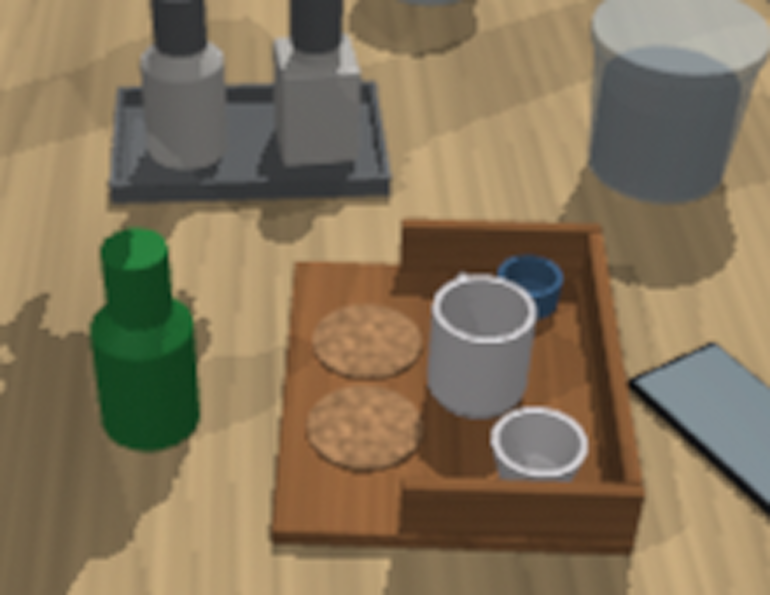

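View pics/t2.png

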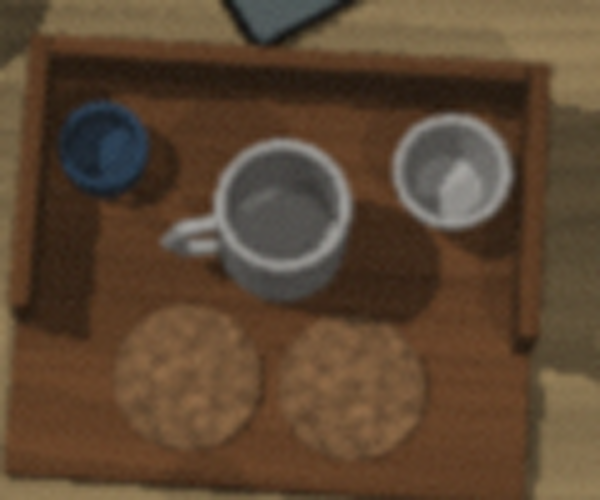

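Both jars stand upright in the tray (side crop (185,90) and (318,90)). The pads are empty, and the cup is at (480,345) with its handle turned a little toward −x from +y. Wheel centre from the fits is about (.465,−.297). On to the cup.

```bash
python3 -c "
from h import *
print(at('top',(280+283/5,110+205/5),.077))"; python3 plan.py .6385 -.0115 .21 3
```

```text
[ 0.63854327 -0.01363768  0.077     ]
from 17.4 [0.4571 0.2624 0.2222] yaw -0.01 tilt [-0.0022 -0.001 ]
[[-0.228, 0.151, 0.01, 0.0, 0.0, -0.08], [-0.229, 0.15, 0.01, -0.01, 0.0, -0.08], [-0.231, 0.148, 0.01, 0.0, 0.0, -0.09], [-0.231, 0.147, 0.01, 0.0, 0.01, -0.08], [-0.232, 0.145, 0.01, -0.01, 0.0, -0.08]]
[[-0.233, 0.144, 0.01, 0.0, 0.0, -0.08], [-0.234, 0.142, 0.01, 0.0, 0.0, -0.08], [-0.235, 0.14, 0.011, -0.01, 0.0, -0.09]]
```

>>> jog_arm([
  [-0.15, 0.1, 0, 0, 0, -0.08],
  [-0.229, 0.15, 0, 0, 0, -0.08],
  [-0.231, 0.148, 0, 0, 0, -0.09],
  [-0.231, 0.147, 0, 0, 0, -0.08],
  [-0.232, 0.145, 0, 0, 0, -0.08],
])

```text
t: 17.9
tool_pos: [0.5637, 0.1018, 0.2225]
orientation: [-2.184, -2.257, 0.002]
contact_force: [1.2, 0.6, 0.5]
grip_width: 1.0
gripper_force: 0.0
```

>>> jog_arm([
  [-0.233, 0.144, 0.01, 0, 0, -0.08],
  [-0.234, 0.142, 0.01, 0, 0, -0.08],
  [-0.235, 0.14, 0.011, 0, 0, -0.09],
  [-0.08, 0.05, 0.05, 0, 0, 0],
  [0, 0, 0, 0, 0, 0],
])

```text
t: 18.4
tool_pos: [0.6395, -0.0128, 0.2085]
orientation: [-2.163, -2.274, 0.004]
contact_force: [-0.2, 0.6, 0.5]
grip_width: 1.001
gripper_force: 0.0
```

>>> jog_arm([
  [0, 0, 0, 0, 0, 0],
  [0, 0, 0, 0, 0, 0],
])

```text
t: 18.6
tool_pos: [0.6389, -0.0099, 0.2115]
orientation: [-2.16, -2.28, -0.0]
contact_force: [0.5, 0.5, 0.8]
grip_width: 0.999
gripper_force: 0.0
```

```bash
python3 plan.py .6385 -.012 .1 3 .6385 -.012 .04 3 step=.03
```

```text
from 18.6 [ 0.6389 -0.0099  0.2115] yaw 3.09 tilt [-0.0004  0.0005]
[[-0.004, -0.001, 0.186, 0.0, 0.0, 0.0], [-0.003, 0.0, 0.186, 0.0, 0.0, 0.01], [-0.004, -0.001, 0.186, 0.0, -0.01, 0.0], [-0.003, -0.001, 0.185, -0.01, 0.0, 0.01], [0.0, 0.0, 0.133, 0.0, 0.0, 0.0]]
[[0.0, 0.0, 0.134, 0.0, 0.0, 0.0], [0.0, 0.0, 0.133, 0.0, 0.0, 0.0]]
```

>>> jog_arm([
  [-0.003, 0, 0.186, 0, 0, 0],
  [-0.003, 0, 0.186, 0, 0, 0],
  [-0.003, 0, 0.186, 0, 0, 0],
  [-0.003, 0, 0.15, 0, 0, 0],
  [0, 0, 0, 0, 0, 0],
])

```text
t: 19.1
tool_pos: [0.6371, -0.0114, 0.1024]
orientation: [-2.157, -2.278, 0.005]
contact_force: [-1.0, 0.0, -0.2]
grip_width: 1.001
gripper_force: 0.0
```

>>> jog_arm([
  [0, 0, 0, 0, 0, 0],
  [0, 0, 0, 0, 0, 0],
])

```text
t: 19.3
tool_pos: [0.6405, -0.0122, 0.1074]
orientation: [2.16, 2.279, 0.003]
contact_force: [0.3, -0.1, 0.4]
grip_width: 1.0
gripper_force: 0.0
```

```bash
python3 plan.py .6388 -.012 .042 3 step=.02; python3 -c "
from h import *
save('side','s3.png',(290,90,450,260),3.5)"
```

```text
from 19.3 [ 0.6405 -0.0122  0.1074] yaw 3.06 tilt [0.0029 0.0002]
[[0.001, -0.003, 0.109, 0.01, 0.0, 0.0], [0.0, -0.003, 0.109, 0.01, 0.0, 0.01], [0.001, -0.003, 0.109, 0.01, 0.0, 0.0], [0.0, -0.003, 0.109, 0.01, 0.0, 0.0]]
```

View pics/s3.png

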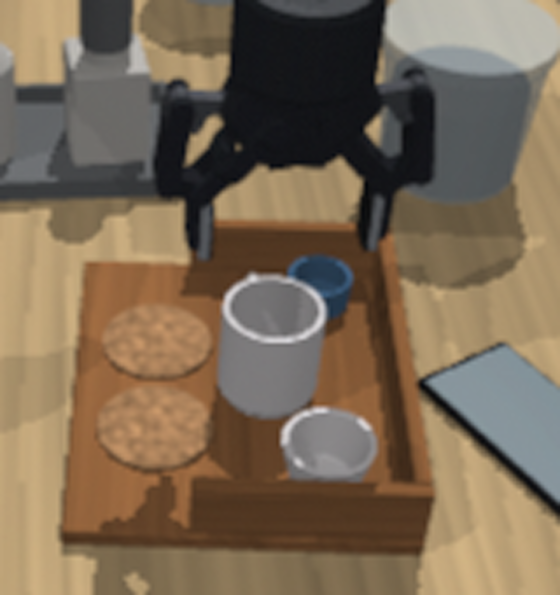

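The fingertips at crop (203,250) and (372,245) straddle the cup's axis to within a few mm, so I descend.

>>> jog_arm([
  [0, -0.003, 0.109, 0.01, 0, 0],
  [0, -0.003, 0.109, 0.01, 0, 0],
  [0, 0, 0.109, 0, 0, 0],
  [0, 0, 0.109, 0, 0, 0],
  [0, 0, 0, 0, 0, 0],
])

```text
t: 19.85
tool_pos: [0.6379, -0.0128, 0.0388]
orientation: [-2.16, -2.277, 0.004]
contact_force: [-0.3, -0.3, -0.0]
grip_width: 1.001
gripper_force: 0.0
```

>>> jog_arm([
  [0, 0, 0.02, 0, 0, 0],
  [0, 0, 0, 0, 0, 0],
  [0, 0, 0, 0, 0, 0],
])

```text
t: 20.15
tool_pos: [0.6394, -0.0129, 0.038]
orientation: [2.162, 2.279, 0.0]
contact_force: [0.0, 0.6, -0.0]
grip_width: 1.003
gripper_force: 0.0
```

>>> jog_arm([
  [0, 0, 0.015, 0, 0, 0],
  [0, 0, 0.015, 0, 0, 0],
  [0, 0, 0, 0, 0, 0],
  [0, 0, 0, 0, 0, 0],
])

```text
t: 20.55
tool_pos: [0.6385, -0.0129, 0.0322]
orientation: [-2.161, -2.278, 0.002]
contact_force: [0.6, -0.4, 0.5]
grip_width: 0.998
gripper_force: 0.0
```

>>> jog_arm([
  [0, 0, 0, 0, 0, 0],
  [0, 0, 0, 0, 0, 0],
  [0, 0, 0, 0, 0, 0],
  [0, 0, 0, 0, 0, 0],
  [0, 0, 0, 0, 0, 0],
], claw=-1, squeeze=35)

```text
t: 21.05
tool_pos: [0.6388, -0.0129, 0.0326]
orientation: [-2.162, -2.278, 0.001]
contact_force: [-0.2, -0.4, 2.4]
grip_width: 0.694
gripper_force: 38.2
```

>>> jog_arm([
  [0, 0, 0, 0, 0, 0],
  [0, 0, 0, 0, 0, 0],
  [0, 0, 0, 0, 0, 0],
])

```text
t: 21.35
tool_pos: [0.6388, -0.0129, 0.0326]
orientation: [-2.162, -2.279, 0.001]
contact_force: [-1.5, -0.8, 5.3]
grip_width: 0.691
gripper_force: 38.2
```

>>> jog_arm([
  [0, 0, -0.08, 0, 0, 0],
  [0, 0, -0.15, 0, 0, 0],
  [0, 0, -0.2, 0, 0, 0],
  [0, 0, -0.2, 0, 0, 0],
  [0, 0, -0.15, 0, 0, 0],
])

```text
t: 21.85
tool_pos: [0.6389, -0.0129, 0.1515]
orientation: [-2.162, -2.279, 0.001]
contact_force: [-0.3, -0.4, -1.4]
grip_width: 0.688
gripper_force: 38.1
```

```bash
python3 -c "
from h import *
bot.camera('top')
save('side','s4.png',(290,50,450,260),2.8)"; python3 plan.py .465 -.297 .17 -30 step=.03
```

```text
from 21.95 [ 0.6405 -0.0129  0.1533] yaw 3.01 tilt [0.0042 0.    ]
[[-0.152, -0.106, -0.01, 0.0, 0.0, 0.6], [-0.158, -0.098, -0.009, 0.01, 0.0, 0.6], [-0.162, -0.09, -0.01, 0.0, 0.0, 0.6], [-0.166, -0.083, -0.01, 0.01, 0.0, 0.6], [-0.17, -0.075, -0.009, 0.0, -0.01, 0.6]]
[[-0.173, -0.066, -0.01, 0.01, 0.0, 0.6], [-0.176, -0.058, -0.009, 0.0, 0.0, 0.6], [-0.179, -0.049, -0.009, 0.0, 0.0, 0.6], [-0.181, -0.041, -0.01, 0.01, 0.0, 0.6], [-0.183, -0.032, -0.009, 0.0, 0.0, 0.6]]
[[-0.184, -0.024, -0.009, 0.01, 0.0, 0.6], [-0.184, -0.014, -0.01, 0.0, 0.0, 0.6]]
```

View pics/s4.png

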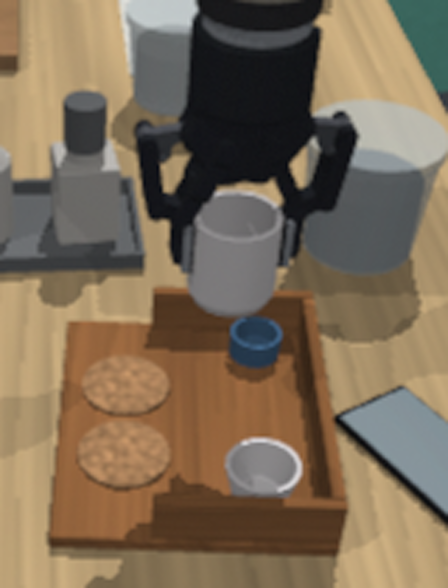

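The cup is held level between the pads (crop (235,250)), and the bowl and dish are undisturbed. Carrying it to the wheel.

>>> jog_arm([
  [-0.1, -0.07, -0.01, 0, 0, 0.6],
  [-0.158, -0.098, -0.009, 0.01, 0, 0.6],
  [-0.162, -0.09, -0.01, 0, 0, 0.6],
  [-0.166, -0.083, -0.01, 0.01, 0, 0.6],
  [-0.17, -0.075, -0.009, 0, 0, 0.6],
])

```text
t: 22.45
tool_pos: [0.5684, -0.1245, 0.1547]
orientation: [-2.419, -1.996, 0.007]
contact_force: [0.0, -0.2, -1.0]
grip_width: 0.688
gripper_force: 38.1
```

>>> jog_arm([
  [-0.173, -0.066, -0.01, 0.01, 0, 0.6],
  [-0.176, -0.058, -0.009, 0, 0, 0.6],
  [-0.179, -0.049, -0.009, 0, 0, 0.6],
  [-0.181, -0.041, -0.01, 0.01, 0, 0.6],
  [-0.183, -0.032, -0.009, 0, 0, 0.6],
])

```text
t: 22.95
tool_pos: [0.4953, -0.2426, 0.1621]
orientation: [-2.64, -1.692, 0.009]
contact_force: [0.3, 0.3, -2.0]
grip_width: 0.69
gripper_force: 38.1
```

>>> jog_arm([
  [-0.184, -0.024, -0.009, 0.01, 0, 0.6],
  [-0.184, -0.014, -0.01, 0, 0, 0.6],
  [-0.05, -0.02, 0, 0, 0, 0],
  [0, 0, 0, 0, 0, 0],
  [0, 0, 0, 0, 0, 0],
])

```text
t: 23.45
tool_pos: [0.4617, -0.2933, 0.1661]
orientation: [-2.716, -1.568, 0.007]
contact_force: [1.1, 1.2, -1.9]
grip_width: 0.691
gripper_force: 38.1
```

```bash
python3 plan.py .4645 -.298 .09 -30 step=.02
python3 - <<'E'
from fit import *
for c in ("side","top"):
    bot.camera(c)
    s=bot.sense()["tool_pos"];zb=s[2]-.0206
    m=mask(c,"cup",proj(c,(s[0],s[1],zb+.033)))
    if m is not None: print(c,"cup",fit([(c,m)],PARTS["cup"],(s[0],s[1]),zb))
    m=mask(c,"wheel",proj(c,(.464,-.298,.05)))
    if m is not None: print(c,"wheel",fit([(c,m)],PARTS["wheel"],(.464,-.298),0))
E
```

```text
from 23.45 [ 0.4617 -0.2933  0.1661] yaw -30.0 tilt [-0.0064  0.0022]
[[-0.004, 0.009, 0.127, -0.02, 0.0, 0.0], [-0.005, 0.008, 0.127, -0.02, 0.01, 0.0], [-0.004, 0.009, 0.126, -0.02, 0.0, 0.0], [-0.004, 0.008, 0.127, -0.02, 0.01, 0.0]]
side cup (array([ 0.461 , -0.2869]), np.float64(0.329))
side wheel (array([ 0.4643, -0.2941]), np.float64(0.097))
top cup (array([ 0.4704, -0.2605]), np.float64(0.656))
top wheel (array([ 0.4654, -0.2954]), np.float64(0.341))
```

>>> jog_arm([
  [-0.004, 0.009, 0.127, -0.02, 0, 0],
  [-0.005, 0.008, 0.127, -0.02, 0, 0],
  [-0.004, 0.009, 0.126, -0.02, 0, 0],
  [-0.004, 0.008, 0.1, -0.02, 0, 0],
  [0, 0, 0, 0, 0, 0],
])

```text
t: 24.25
tool_pos: [0.4641, -0.2975, 0.0928]
orientation: [-2.719, -1.571, 0.004]
contact_force: [-0.7, -0.4, -1.5]
grip_width: 0.691
gripper_force: 38.2
```

>>> jog_arm([
  [0, 0, 0, 0, 0, 0],
  [0, 0, 0, 0, 0, 0],
  [0, 0, 0, 0, 0, 0],
])

```text
t: 24.55
tool_pos: [0.4656, -0.2989, 0.096]
orientation: [2.717, 1.57, -0.0]
contact_force: [-0.5, 0.3, -1.5]
grip_width: 0.692
gripper_force: 38.2
```

```bash
python3 plan.py .4645 -.298 .0735 -30 step=.004; python3 -c "
from h import *
bot.camera('top')
save('side','s5.png',(190,200,370,390),3)"
```

```text
from 24.55 [ 0.4656 -0.2989  0.096 ] yaw -29.98 tilt [ 0.0015 -0.0031]
[[0.0, -0.002, 0.025, 0.01, 0.0, 0.0], [0.001, -0.001, 0.025, 0.0, 0.01, 0.0], [0.0, -0.002, 0.025, 0.01, 0.0, 0.0], [0.0, -0.001, 0.025, 0.0, 0.01, 0.0], [0.0, -0.002, 0.025, 0.01, 0.0, 0.0]]
[[0.0, -0.002, 0.025, 0.01, 0.0, 0.0]]
```

View pics/s5.png

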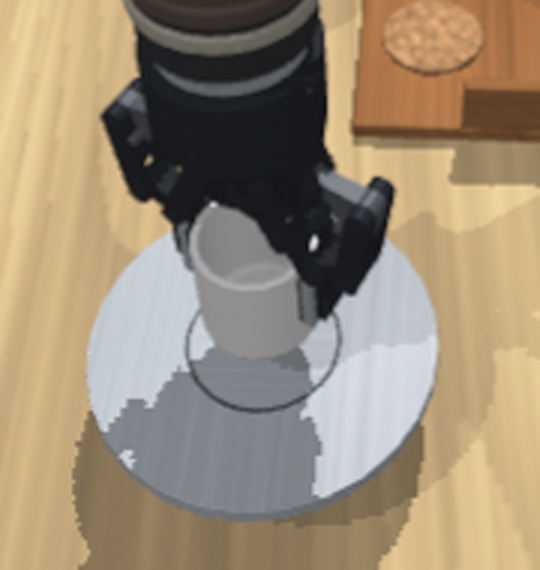

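>>> jog_arm([
  [0, -0.002, 0.025, 0, 0, 0],
  [0, 0, 0.025, 0, 0, 0],
  [0, 0, 0.025, 0, 0, 0],
  [0, 0, 0.025, 0, 0, 0],
  [0, 0, 0.025, 0, 0, 0],
])

```text
t: 25.15
tool_pos: [0.4646, -0.2984, 0.0757]
orientation: [2.719, 1.57, -0.002]
contact_force: [-0.4, 0.3, -1.5]
grip_width: 0.693
gripper_force: 38.2
```

>>> jog_arm([
  [0, 0, 0, 0, 0, 0],
  [0, 0, 0, 0, 0, 0],
])

```text
t: 25.35
tool_pos: [0.4647, -0.2984, 0.0761]
orientation: [2.719, 1.57, -0.002]
contact_force: [0.0, 0.6, -1.4]
grip_width: 0.688
gripper_force: 38.2
```

```bash
python3 -c "
from h import *
print('ring',at('side',(278,315),.05),proj('side',(.4645,-.298,.05)))
print('cup bottom pixel now should be at',proj('side',(*bot.sense()['tool_pos'][:2],bot.sense()['tool_pos'][2]-.0206)))
save('side','s6.png',(190,200,370,390),3)"
```

```text
ring [ 0.46630895 -0.29961211  0.05      ] [276.8587075  314.11943981]
cup bottom pixel now should be at [276.75488585 312.43163739]
```

View pics/s6.png

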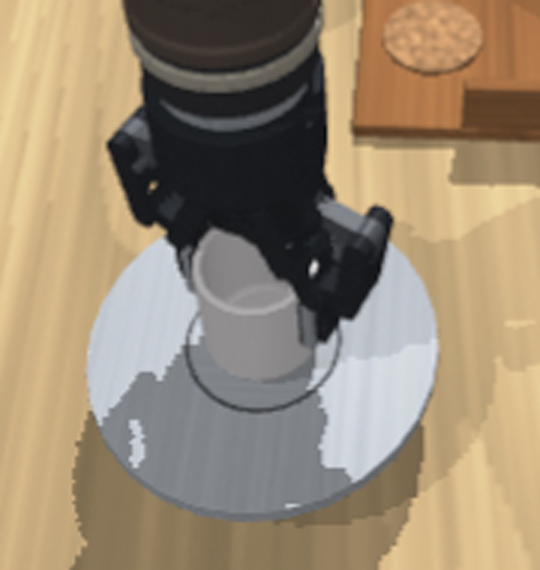

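The cup's base centre will land near crop (258,341) and the ring centre is at (264,347), an offset of about 3–4 mm. I'll nudge it and set it down.

>>> jog_arm([
  [-0.009, 0.024, 0.01, 0, 0, 0],
  [0, 0, 0.01, 0, 0, 0],
  [0, 0, 0, 0, 0, 0],
  [0, 0, 0, 0, 0, 0],
])

```text
t: 25.8
tool_pos: [0.4672, -0.3015, 0.0731]
orientation: [2.719, 1.57, -0.002]
contact_force: [-0.5, -0.3, -1.1]
grip_width: 0.69
gripper_force: 38.2
```

>>> jog_arm([
  [0, 0, 0.01, 0, 0, 0],
  [0, 0, 0, 0, 0, 0],
  [0, 0, 0, 0, 0, 0],
])

```text
t: 26.1
tool_pos: [0.4671, -0.3014, 0.0716]
orientation: [2.719, 1.57, -0.002]
contact_force: [-0.5, -0.4, -1.7]
grip_width: 0.689
gripper_force: 38.2
```

>>> jog_arm([
  [0, 0, 0.008, 0, 0, 0],
  [0, 0, 0, 0, 0, 0],
  [0, 0, 0, 0, 0, 0],
])

```text
t: 26.4
tool_pos: [0.4673, -0.3016, 0.0707]
orientation: [2.719, 1.57, -0.001]
contact_force: [-0.7, -0.5, 1.1]
grip_width: 0.688
gripper_force: 38.3
```

>>> jog_arm([
  [0, 0, 0.006, 0, 0, 0],
  [0, 0, 0, 0, 0, 0],
  [0, 0, 0, 0, 0, 0],
])

```text
t: 26.7
tool_pos: [0.4673, -0.3016, 0.0707]
orientation: [2.718, 1.57, -0.001]
contact_force: [-2.8, 1.0, 6.6]
grip_width: 0.685
gripper_force: 38.8
```

Seated. Release and rise straight up.

>>> jog_arm([
  [0, 0, 0, 0, 0, 0],
  [0, 0, 0, 0, 0, 0],
  [0, 0, 0, 0, 0, 0],
  [0, 0, 0, 0, 0, 0],
  [0, 0, 0, 0, 0, 0],
], claw=1)

```text
t: 27.2
tool_pos: [0.4672, -0.3015, 0.0694]
orientation: [2.719, 1.57, -0.002]
contact_force: [-0.3, 0.3, 0.8]
grip_width: 0.997
gripper_force: 0.0
```

>>> jog_arm([
  [0, 0, -0.15, 0, 0, 0],
  [0, 0, -0.25, 0, 0, 0],
  [0, 0, -0.25, 0, 0, 0],
  [0, 0, -0.25, 0, 0, 0],
  [0, 0, -0.15, 0, 0, 0],
])

```text
t: 27.7
tool_pos: [0.4678, -0.3015, 0.2303]
orientation: [2.716, 1.569, 0.001]
contact_force: [0.0, -0.2, 0.2]
grip_width: 1.001
gripper_force: 0.0
```

```bash
python3 - <<'E'
from fit import *
save("side","s7.png",(190,200,370,390),3)
m=mask("side","cup",proj("side",(.467,-.3,.08)))
if m is not None: print("cup",fit([("side",m)],PARTS["cup"],(.467,-.3),.05))
m=mask("side","wheel",proj("side",(.464,-.298,.05)))
if m is not None: print("wheel",fit([("side",m)],PARTS["wheel"],(.464,-.298),0))
E
python3 plan.py .5 .02 .24 0 .4579 .2631 .24 0
```

```text
cup (array([ 0.4673, -0.2945]), np.float64(0.098))
wheel (array([ 0.4647, -0.2944]), np.float64(0.209))
from 27.85 [ 0.468  -0.3016  0.2287] yaw -29.99 tilt [ 0.003 -0.004]
[[0.245, -0.111, -0.01, 0.01, 0.0, -0.82], [0.253, -0.094, -0.011, 0.0, 0.01, -0.82], [0.258, -0.078, -0.01, 0.01, 0.0, -0.81], [0.262, -0.061, -0.01, 0.0, 0.01, -0.82], [0.266, -0.044, -0.01, 0.01, 0.0, -0.82]]
[[0.268, -0.026, -0.01, 0.01, 0.01, -0.82], [0.269, -0.008, -0.009, 0.0, 0.0, -0.81], [0.269, 0.009, -0.01, 0.01, 0.01, -0.82], [0.27, -0.047, 0.0, 0.0, 0.0, 0.0], [0.27, -0.047, 0.0, 0.0, 0.0, 0.0]]
[[0.27, -0.047, 0.0, 0.0, 0.0, 0.0], [0.27, -0.046, 0.0, 0.0, 0.0, 0.0], [0.271, -0.047, 0.0, 0.0, 0.0, 0.0], [0.27, -0.047, 0.0, 0.0, 0.0, 0.0]]
```

View pics/s7.png

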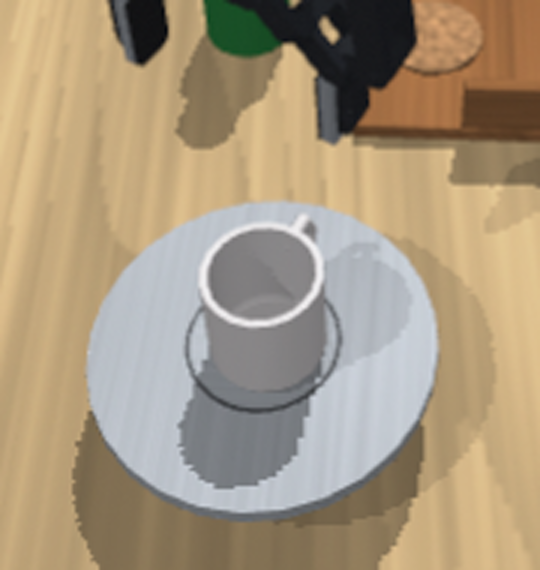

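The cup stands upright inside the ring (crop (265,340)), within about 3 mm of the wheel centre by the same camera's fits. Returning for the round jar.

>>> jog_arm([
  [0.15, -0.07, -0.01, 0.01, 0, -0.82],
  [0.253, -0.094, -0.011, 0, 0.01, -0.82],
  [0.258, -0.078, -0.01, 0.01, 0, -0.81],
  [0.262, -0.061, -0.01, 0, 0.01, -0.82],
  [0.266, -0.044, -0.01, 0.01, 0, -0.82],
])

```text
t: 28.35
tool_pos: [0.4846, -0.1139, 0.2328]
orientation: [-2.424, -1.994, 0.004]
contact_force: [-0.5, 0.3, -0.2]
grip_width: 0.998
gripper_force: 0.0
```

>>> jog_arm([
  [0.268, -0.026, -0.01, 0.01, 0.01, -0.82],
  [0.269, -0.008, -0.009, 0, 0, -0.81],
  [0.269, 0.009, -0.01, 0.01, 0.01, -0.82],
  [0.27, -0.047, 0, 0, 0, 0],
  [0.27, -0.047, 0, 0, 0, 0],
])

```text
t: 28.85
tool_pos: [0.4825, 0.0876, 0.2373]
orientation: [-2.218, -2.218, 0.005]
contact_force: [0.2, -0.3, -0.1]
grip_width: 1.005
gripper_force: 0.0
```

>>> jog_arm([
  [0.27, -0.047, 0, 0, 0, 0],
  [0.27, -0.046, 0, 0, 0, 0],
  [0.271, -0.047, 0, 0, 0, 0],
  [0.27, -0.047, 0, 0, 0, 0],
  [0.09, -0.04, 0, 0, 0, 0],
])

```text
t: 29.35
tool_pos: [0.4482, 0.2644, 0.2374]
orientation: [-2.215, -2.221, 0.005]
contact_force: [1.7, -0.3, -0.0]
grip_width: 1.002
gripper_force: 0.0
```

>>> jog_arm([
  [0, 0, 0, 0, 0, 0],
  [0, 0, 0, 0, 0, 0],
])

```text
t: 29.55
tool_pos: [0.449, 0.2611, 0.2386]
orientation: [-2.219, -2.219, 0.004]
contact_force: [0.1, 0.4, 0.2]
grip_width: 0.998
gripper_force: 0.0
```

```bash
python3 plan.py .4579 .2631 .12 0 .4579 .2631 .105 0 step=.03
```

```text
from 29.55 [0.449  0.2611 0.2386] yaw 0.02 tilt [-0.0043  0.0005]
[[0.003, 0.016, 0.198, -0.01, 0.0, 0.0], [0.003, 0.015, 0.197, -0.02, 0.0, 0.0], [0.004, 0.016, 0.198, -0.01, -0.01, 0.0], [0.003, 0.015, 0.197, -0.01, 0.0, 0.0], [0.0, 0.0, 0.1, 0.0, 0.0, 0.0]]
```

>>> jog_arm([
  [0.003, 0.016, 0.18, -0.01, 0, 0],
  [0.003, 0.015, 0.18, -0.02, 0, 0],
  [0.004, 0.016, 0.18, -0.01, 0, 0],
  [0.003, 0.015, 0.18, -0.01, 0, 0],
  [0, 0, 0, 0, 0, 0],
])

```text
t: 30.05
tool_pos: [0.457, 0.2611, 0.1279]
orientation: [-2.223, -2.217, 0.007]
contact_force: [0.1, 0.9, 0.1]
grip_width: 0.999
gripper_force: 0.0
```

>>> jog_arm([
  [0, 0, 0, 0, 0, 0],
  [0, 0, 0, 0, 0, 0],
  [0, 0, 0, 0, 0, 0],
])

```text
t: 30.35
tool_pos: [0.4594, 0.264, 0.1333]
orientation: [2.222, 2.221, 0.007]
contact_force: [-0.5, 0.3, 0.4]
grip_width: 0.998
gripper_force: 0.0
```

```bash
python3 plan.py .4579 .2631 .097 0 step=.015
```

```text
from 30.35 [0.4594 0.264  0.1333] yaw -0.04 tilt [0.0034 0.0032]
[[-0.002, -0.004, 0.081, 0.01, -0.01, 0.0], [-0.002, -0.003, 0.08, 0.02, -0.02, -0.01], [-0.002, -0.004, 0.081, 0.01, -0.01, 0.0]]
```

>>> jog_arm([
  [-0.002, -0.004, 0.081, 0.01, -0.01, 0],
  [-0.002, -0.003, 0.08, 0.02, -0.02, 0],
  [-0.002, -0.004, 0.07, 0.01, -0.01, 0],
  [0, 0, 0, 0, 0, 0],
  [0, 0, 0, 0, 0, 0],
])

```text
t: 30.85
tool_pos: [0.4564, 0.2628, 0.0963]
orientation: [-2.221, -2.221, 0.006]
contact_force: [-0.6, 0.6, -0.5]
grip_width: 1.002
gripper_force: 0.0
```

>>> jog_arm([
  [0, 0, 0, 0, 0, 0],
  [0, 0, 0, 0, 0, 0],
])

```text
t: 31.05
tool_pos: [0.4572, 0.2632, 0.0974]
orientation: [-2.221, -2.221, 0.003]
contact_force: [0.3, -0.4, 0.2]
grip_width: 1.001
gripper_force: 0.0
```

Good: within 1 mm of the release pose. Grip and lift.

>>> jog_arm([
  [0, 0, 0, 0, 0, 0],
  [0, 0, 0, 0, 0, 0],
  [0, 0, 0, 0, 0, 0],
  [0, 0, 0, 0, 0, 0],
  [0, 0, 0, 0, 0, 0],
], claw=-1, squeeze=40)

```text
t: 31.55
tool_pos: [0.457, 0.2631, 0.0972]
orientation: [-2.221, -2.221, 0.003]
contact_force: [-0.3, 0.0, 1.6]
grip_width: 0.43
gripper_force: 40.6
```

>>> jog_arm([
  [0, 0, 0, 0, 0, 0],
  [0, 0, 0, 0, 0, 0],
  [0, 0, 0, 0, 0, 0],
])

```text
t: 31.85
tool_pos: [0.457, 0.2631, 0.0973]
orientation: [-2.221, -2.221, 0.003]
contact_force: [-0.8, 0.3, 4.3]
grip_width: 0.439
gripper_force: 40.7
```

>>> jog_arm([
  [0, 0, -0.1, 0, 0, 0],
  [0, 0, -0.15, 0, 0, 0],
  [0, 0, -0.2, 0, 0, 0],
  [0, 0, -0.15, 0, 0, 0],
  [0, 0, 0, 0, 0, 0],
])

```text
t: 32.35
tool_pos: [0.4583, 0.2637, 0.1892]
orientation: [2.221, 2.221, 0.002]
contact_force: [0.1, 0.1, -1.9]
grip_width: 0.433
gripper_force: 40.8
```

```bash
python3 plan.py .5694 -.0437 .19 -4.5 step=.032
```

```text
from 32.35 [0.4583 0.2637 0.1892] yaw -0.02 tilt [0.0015 0.0006]
[[-0.186, 0.067, 0.0, 0.0, 0.0, 0.09], [-0.186, 0.069, -0.001, 0.0, 0.0, 0.09], [-0.185, 0.07, 0.0, 0.0, 0.0, 0.09], [-0.185, 0.072, -0.001, 0.01, 0.0, 0.09], [-0.184, 0.072, 0.0, 0.0, 0.0, 0.08]]
[[-0.184, 0.074, -0.001, 0.0, 0.0, 0.09], [-0.183, 0.076, -0.001, 0.0, -0.01, 0.09], [-0.183, 0.076, 0.0, 0.0, 0.0, 0.09], [-0.182, 0.078, 0.0, 0.0, 0.0, 0.09], [-0.182, 0.079, -0.001, 0.01, 0.0, 0.09]]
[[-0.181, 0.081, 0.0, 0.0, 0.0, 0.09]]
```

>>> jog_arm([
  [-0.12, 0.044, 0, 0, 0, 0.09],
  [-0.186, 0.069, 0, 0, 0, 0.09],
  [-0.185, 0.07, 0, 0, 0, 0.09],
  [-0.185, 0.072, 0, 0.01, 0, 0.09],
  [-0.184, 0.072, 0, 0, 0, 0.08],
])

```text
t: 32.85
tool_pos: [0.5036, 0.132, 0.1846]
orientation: [-2.259, -2.18, 0.009]
contact_force: [0.7, -0.6, -2.3]
grip_width: 0.437
gripper_force: 40.7
```

>>> jog_arm([
  [-0.184, 0.074, 0, 0, 0, 0.09],
  [-0.183, 0.076, 0, 0, 0, 0.09],
  [-0.183, 0.076, 0, 0, 0, 0.09],
  [-0.182, 0.078, 0, 0, 0, 0.09],
  [-0.182, 0.079, 0, 0.01, 0, 0.09],
])

```text
t: 33.35
tool_pos: [0.5541, -0.0077, 0.1846]
orientation: [-2.297, -2.138, 0.009]
contact_force: [0.8, 0.4, -2.6]
grip_width: 0.436
gripper_force: 40.7
```

>>> jog_arm([
  [-0.181, 0.081, 0, 0, 0, 0.09],
  [-0.066, 0.023, 0, 0, 0, 0],
  [0, 0, 0, 0, 0, 0],
  [0, 0, 0, 0, 0, 0],
  [0, 0, 0, 0, 0, 0],
])

```text
t: 33.85
tool_pos: [0.567, -0.0434, 0.1866]
orientation: [-2.304, -2.132, 0.006]
contact_force: [-0.2, 0.9, -2.6]
grip_width: 0.431
gripper_force: 40.8
```

```bash
python3 plan.py .5694 -.0437 .12 -4.5 step=.02
```

```text
from 33.85 [ 0.567  -0.0434  0.1866] yaw -4.43 tilt [-0.0046 -0.0008]
[[0.0, 0.005, 0.111, -0.01, 0.0, 0.0], [0.0, 0.004, 0.111, -0.02, 0.01, 0.01], [0.0, 0.004, 0.111, -0.01, 0.0, 0.0], [0.0, 0.005, 0.111, -0.02, 0.0, 0.01]]
```

>>> jog_arm([
  [0, 0.005, 0.111, -0.01, 0, 0],
  [0, 0.004, 0.111, -0.02, 0, 0],
  [0, 0.004, 0.111, -0.01, 0, 0],
  [0, 0.005, 0.111, -0.02, 0, 0],
  [0, 0, 0, 0, 0, 0],
])

```text
t: 34.35
tool_pos: [0.5684, -0.0436, 0.1182]
orientation: [-2.304, -2.134, 0.004]
contact_force: [0.2, 0.3, -1.7]
grip_width: 0.435
gripper_force: 40.8
```

>>> jog_arm([
  [0, 0, 0.01, 0, 0, 0],
  [0, 0, 0.01, 0, 0, 0],
  [0, 0, 0, 0, 0, 0],
  [0, 0, 0, 0, 0, 0],
])

```text
t: 34.75
tool_pos: [0.5704, -0.0448, 0.1181]
orientation: [2.305, 2.131, 0.001]
contact_force: [0.3, 0.2, -1.7]
grip_width: 0.431
gripper_force: 40.8
```

```bash
python3 plan.py .5694 -.0437 .109 -4.5 step=.004
```

```text
from 34.75 [ 0.5704 -0.0448  0.1181] yaw -4.5 tilt [ 0.0021 -0.0016]
[[0.002, -0.002, 0.02, 0.01, 0.01, 0.0], [0.003, -0.003, 0.02, 0.01, 0.0, 0.0], [0.002, -0.002, 0.021, 0.01, 0.01, 0.0]]
```

>>> jog_arm([
  [0.002, -0.002, 0.02, 0.01, 0.01, 0],
  [0.003, -0.003, 0.02, 0.01, 0, 0],
  [0.002, -0.002, 0.02, 0, 0, 0],
  [0, 0, 0, 0, 0, 0],
  [0, 0, 0, 0, 0, 0],
])

```text
t: 35.25
tool_pos: [0.5689, -0.0437, 0.1082]
orientation: [-2.307, -2.132, 0.002]
contact_force: [-0.4, 0.1, -2.2]
grip_width: 0.433
gripper_force: 40.9
```

>>> jog_arm([
  [0, 0, 0.008, 0, 0, 0],
  [0, 0, 0, 0, 0, 0],
  [0, 0, 0, 0, 0, 0],
])

```text
t: 35.55
tool_pos: [0.5691, -0.0437, 0.1072]
orientation: [2.307, 2.132, -0.001]
contact_force: [0.1, -0.5, -2.2]
grip_width: 0.432
gripper_force: 40.9
```

>>> jog_arm([
  [0, 0, 0.007, 0, 0, 0],
  [0, 0, 0, 0, 0, 0],
  [0, 0, 0, 0, 0, 0],
])

```text
t: 35.85
tool_pos: [0.5692, -0.0437, 0.1072]
orientation: [2.306, 2.132, -0.0]
contact_force: [-2.9, 1.9, 5.2]
grip_width: 0.431
gripper_force: 41.5
```

>>> jog_arm([
  [0, 0, 0, 0, 0, 0],
  [0, 0, 0, 0, 0, 0],
  [0, 0, 0, 0, 0, 0],
  [0, 0, 0, 0, 0, 0],
  [0, 0, 0, 0, 0, 0],
], claw=1)

```text
t: 36.35
tool_pos: [0.5691, -0.0437, 0.106]
orientation: [2.307, 2.132, -0.001]
contact_force: [0.1, -0.1, -0.3]
grip_width: 0.999
gripper_force: 0.0
```

>>> jog_arm([
  [0, 0, -0.15, 0, 0, 0],
  [0, 0, -0.25, 0, 0, 0],
  [0, 0, -0.25, 0, 0, 0],
  [0, 0, -0.15, 0, 0, 0],
  [0, 0, 0, 0, 0, 0],
])

```text
t: 36.85
tool_pos: [0.5708, -0.0438, 0.2301]
orientation: [2.303, 2.129, 0.006]
contact_force: [0.5, -0.5, -0.6]
grip_width: 1.001
gripper_force: 0.0
```

```bash
python3 plan.py .5525 .2643 .225 0
```

```text
from 36.85 [ 0.5708 -0.0438  0.2301] yaw -4.5 tilt [ 0.0059 -0.0012]
[[0.291, -0.04, 0.004, 0.01, 0.0, -0.14], [0.292, -0.038, 0.005, 0.01, 0.0, -0.14], [0.292, -0.033, 0.004, 0.01, 0.0, -0.14], [0.292, -0.031, 0.005, 0.01, 0.01, -0.14], [0.293, -0.027, 0.004, 0.01, 0.0, -0.14]]
[[0.293, -0.024, 0.005, 0.01, 0.0, -0.14], [0.293, -0.021, 0.005, 0.01, 0.0, -0.14]]
```

>>> jog_arm([
  [0.2, -0.028, 0, 0.01, 0, -0.14],
  [0.292, -0.038, 0, 0.01, 0, -0.14],
  [0.292, -0.033, 0, 0.01, 0, -0.14],
  [0.292, -0.031, 0, 0.01, 0, -0.14],
  [0.293, -0.027, 0, 0.01, 0, -0.14],
])

```text
t: 37.35
tool_pos: [0.5562, 0.1642, 0.2248]
orientation: [-2.244, -2.194, 0.008]
contact_force: [0.2, 0.3, -0.1]
grip_width: 0.998
gripper_force: 0.0
```

>>> jog_arm([
  [0.293, -0.024, 0, 0.01, 0, -0.14],
  [0.293, -0.021, 0, 0.01, 0, -0.14],
  [0.09, -0.01, 0, 0, 0, 0],
  [0, 0, 0, 0, 0, 0],
  [0, 0, 0, 0, 0, 0],
])

```text
t: 37.85
tool_pos: [0.5499, 0.2636, 0.2252]
orientation: [-2.219, -2.218, 0.01]
contact_force: [-0.2, -0.6, -0.0]
grip_width: 0.997
gripper_force: 0.0
```

```bash
python3 plan.py .5525 .2643 .13 0 step=.025; python3 -c "
from h import *
save('side','s8.png',(230,80,450,260),3)"
```

```text
from 37.85 [0.5499 0.2636 0.2252] yaw -0.01 tilt [-0.0072 -0.0016]
[[0.001, 0.006, 0.159, -0.02, 0.0, 0.0], [0.002, 0.005, 0.158, -0.03, 0.01, 0.0], [0.001, 0.005, 0.159, -0.02, 0.0, 0.0], [0.001, 0.004, 0.159, -0.02, 0.01, 0.0]]
```

View pics/s8.png

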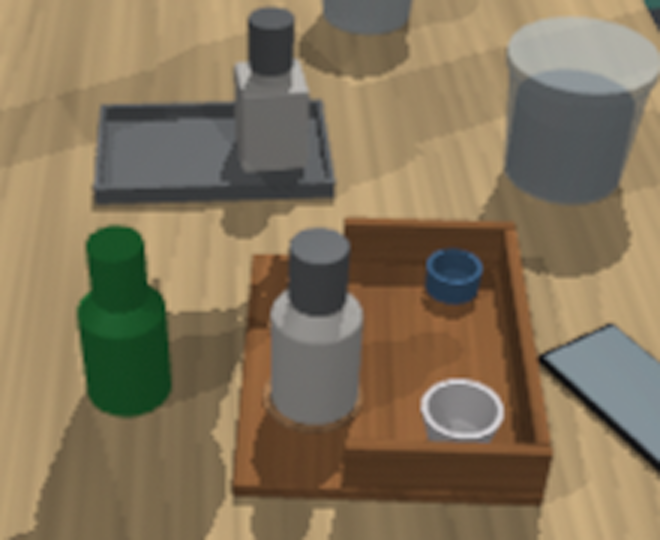

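The round jar stands upright on its pad (crop (315,380)), and the square jar is still in the tray at (270,110). Descending on it.

>>> jog_arm([
  [0, 0.006, 0.159, -0.02, 0, 0],
  [0.002, 0.005, 0.158, -0.03, 0, 0],
  [0, 0.005, 0.159, -0.02, 0, 0],
  [0, 0.004, 0.159, -0.02, 0, 0],
  [0, 0, 0, 0, 0, 0],
])

```text
t: 38.4
tool_pos: [0.5513, 0.2618, 0.1275]
orientation: [-2.224, -2.218, 0.008]
contact_force: [-0.5, -0.5, -1.2]
grip_width: 1.0
gripper_force: 0.0
```

>>> jog_arm([
  [0, 0, 0, 0, 0, 0],
  [0, 0, 0, 0, 0, 0],
  [0, 0, 0, 0, 0, 0],
])

```text
t: 38.7
tool_pos: [0.5536, 0.2645, 0.1325]
orientation: [2.221, 2.219, 0.004]
contact_force: [0.0, 1.0, -0.1]
grip_width: 1.0
gripper_force: 0.0
```

```bash
python3 plan.py .5525 .2643 .098 0 step=.015
```

```text
from 38.7 [0.5536 0.2645 0.1325] yaw -0.04 tilt [0.0034 0.0006]
[[-0.001, -0.003, 0.077, 0.01, 0.0, 0.0], [0.0, -0.003, 0.076, 0.02, -0.01, -0.01], [0.0, -0.002, 0.077, 0.01, 0.0, 0.0]]
```

>>> jog_arm([
  [0, -0.003, 0.077, 0.01, 0, 0],
  [0, -0.003, 0.076, 0.02, 0, 0],
  [0, -0.002, 0.072, 0.01, 0, 0],
  [0, 0, 0, 0, 0, 0],
  [0, 0, 0, 0, 0, 0],
])

```text
t: 39.2
tool_pos: [0.5512, 0.2643, 0.0963]
orientation: [-2.22, -2.22, 0.005]
contact_force: [0.1, 0.1, -0.7]
grip_width: 1.0
gripper_force: 0.0
```

>>> jog_arm([
  [0, 0, 0, 0, 0, 0],
  [0, 0, 0, 0, 0, 0],
])

```text
t: 39.4
tool_pos: [0.5519, 0.2646, 0.0975]
orientation: [-2.221, -2.221, 0.002]
contact_force: [1.4, -0.2, 0.4]
grip_width: 1.0
gripper_force: 0.0
```

>>> jog_arm([
  [0, 0, 0, 0, 0, 0],
  [0, 0, 0, 0, 0, 0],
  [0, 0, 0, 0, 0, 0],
  [0, 0, 0, 0, 0, 0],
  [0, 0, 0, 0, 0, 0],
], claw=-1)

```text
t: 39.9
tool_pos: [0.5518, 0.2645, 0.0974]
orientation: [-2.221, -2.221, 0.002]
contact_force: [1.3, 0.2, 1.2]
grip_width: 0.434
gripper_force: 40.4
```

>>> jog_arm([
  [0, 0, 0, 0, 0, 0],
  [0, 0, 0, 0, 0, 0],
  [0, 0, 0, 0, 0, 0],
])

```text
t: 40.2
tool_pos: [0.5519, 0.2645, 0.0973]
orientation: [-2.221, -2.221, 0.002]
contact_force: [1.3, -0.2, 3.4]
grip_width: 0.434
gripper_force: 40.5
```

>>> jog_arm([
  [0, 0, -0.1, 0, 0, 0],
  [0, 0, -0.15, 0, 0, 0],
  [0, 0, -0.2, 0, 0, 0],
  [0, 0, -0.15, 0, 0, 0],
  [0, 0, 0, 0, 0, 0],
])

```text
t: 40.7
tool_pos: [0.5527, 0.265, 0.1896]
orientation: [2.222, 2.221, 0.003]
contact_force: [0.4, -0.3, -3.0]
grip_width: 0.431
gripper_force: 40.8
```

```bash
python3 plan.py .5772 .0292 .19 -4.5 step=.03
```

```text
from 40.7 [0.5527 0.265  0.1896] yaw -0.01 tilt [0.0014 0.0014]
[[-0.197, 0.02, -0.001, 0.0, 0.0, 0.12], [-0.196, 0.023, 0.0, 0.0, 0.0, 0.12], [-0.196, 0.024, -0.001, 0.01, -0.01, 0.13], [-0.196, 0.026, 0.0, 0.0, 0.0, 0.12], [-0.195, 0.028, -0.001, 0.0, 0.0, 0.12]]
[[-0.196, 0.03, 0.0, 0.0, 0.0, 0.12], [-0.195, 0.032, -0.001, 0.0, -0.01, 0.13], [-0.194, 0.034, 0.0, 0.01, 0.0, 0.12]]
```

>>> jog_arm([
  [-0.12, 0.013, 0, 0, 0, 0.12],
  [-0.196, 0.023, 0, 0, 0, 0.12],
  [-0.196, 0.024, 0, 0.01, -0.01, 0.13],
  [-0.196, 0.026, 0, 0, 0, 0.12],
  [-0.195, 0.028, 0, 0, 0, 0.12],
])

```text
t: 41.2
tool_pos: [0.5648, 0.1266, 0.1845]
orientation: [-2.274, -2.163, 0.01]
contact_force: [0.4, 0.2, -2.6]
grip_width: 0.434
gripper_force: 40.8
```

>>> jog_arm([
  [-0.196, 0.03, 0, 0, 0, 0.12],
  [-0.195, 0.032, 0, 0, -0.01, 0.13],
  [-0.16, 0.034, 0, 0.01, 0, 0.12],
  [-0.11, 0.008, 0, 0, 0, 0],
  [0, 0, 0, 0, 0, 0],
])

```text
t: 41.7
tool_pos: [0.5745, 0.0265, 0.1855]
orientation: [-2.308, -2.127, 0.01]
contact_force: [0.4, -0.9, -3.1]
grip_width: 0.437
gripper_force: 40.7
```

>>> jog_arm([
  [0, 0, 0, 0, 0, 0],
  [0, 0, 0, 0, 0, 0],
])

```text
t: 41.9
tool_pos: [0.5751, 0.0294, 0.1867]
orientation: [-2.305, -2.132, 0.007]
contact_force: [0.2, 0.3, -3.1]
grip_width: 0.439
gripper_force: 40.7
```

```bash
python3 plan.py .5772 .0292 .122 -4.5 step=.02
```

```text
from 41.9 [0.5751 0.0294 0.1867] yaw -4.46 tilt [-0.0047 -0.0017]
[[0.0, 0.004, 0.108, -0.01, 0.01, 0.0], [0.0, 0.004, 0.108, -0.02, 0.0, 0.0], [0.0, 0.004, 0.107, -0.01, 0.01, 0.01], [0.0, 0.003, 0.108, -0.02, 0.01, 0.0]]
```

>>> jog_arm([
  [0, 0.004, 0.108, -0.01, 0.01, 0],
  [0, 0.004, 0.108, -0.02, 0, 0],
  [0, 0.004, 0.107, -0.01, 0.01, 0],
  [0, 0.003, 0.108, -0.02, 0.01, 0],
  [0, 0, 0, 0, 0, 0],
])

```text
t: 42.4
tool_pos: [0.5759, 0.0295, 0.1201]
orientation: [-2.304, -2.133, 0.003]
contact_force: [-0.8, 0.6, -3.6]
grip_width: 0.435
gripper_force: 40.8
```

>>> jog_arm([
  [0, 0, 0.01, 0, 0, 0],
  [0, 0, 0.01, 0, 0, 0],
  [0, 0, 0, 0, 0, 0],
  [0, 0, 0, 0, 0, 0],
])

```text
t: 42.8
tool_pos: [0.5779, 0.0286, 0.1202]
orientation: [2.306, 2.132, 0.003]
contact_force: [-0.2, -0.4, -3.1]
grip_width: 0.431
gripper_force: 40.9
```

```bash
python3 plan.py .5772 .0292 .109 -4.5 step=.004
```

```text
from 42.8 [0.5779 0.0286 0.1202] yaw -4.5 tilt [0.0022 0.0001]
[[0.001, -0.002, 0.025, 0.01, 0.0, 0.0], [0.001, -0.001, 0.025, 0.01, 0.0, 0.0], [0.002, -0.002, 0.025, 0.01, 0.0, 0.0]]
```

>>> jog_arm([
  [0, -0.002, 0.025, 0.01, 0, 0],
  [0, 0, 0.025, 0, 0, 0],
  [0, 0, 0.02, 0, 0, 0],
  [0, 0, 0, 0, 0, 0],
  [0, 0, 0, 0, 0, 0],
])

```text
t: 43.3
tool_pos: [0.5771, 0.0285, 0.1089]
orientation: [-2.307, -2.132, -0.0]
contact_force: [1.0, 0.3, -3.5]
grip_width: 0.431
gripper_force: 40.9
```

>>> jog_arm([
  [0, 0, 0.008, 0, 0, 0],
  [0, 0, 0, 0, 0, 0],
  [0, 0, 0, 0, 0, 0],
])

```text
t: 43.6
tool_pos: [0.5773, 0.0286, 0.1079]
orientation: [2.307, 2.132, 0.001]
contact_force: [-0.8, -0.3, -2.1]
grip_width: 0.427
gripper_force: 40.9
```

>>> jog_arm([
  [0, 0, 0.006, 0, 0, 0],
  [0, 0, 0, 0, 0, 0],
  [0, 0, 0, 0, 0, 0],
])

```text
t: 43.9
tool_pos: [0.5775, 0.0286, 0.1074]
orientation: [2.307, 2.132, 0.001]
contact_force: [-0.3, 0.1, 0.2]
grip_width: 0.435
gripper_force: 41.1
```

>>> jog_arm([
  [0, 0, 0.004, 0, 0, 0],
  [0, 0, 0, 0, 0, 0],
  [0, 0, 0, 0, 0, 0],
])

```text
t: 44.2
tool_pos: [0.5776, 0.0286, 0.1073]
orientation: [2.306, 2.132, 0.002]
contact_force: [-1.1, 0.6, 5.1]
grip_width: 0.437
gripper_force: 41.5
```

>>> jog_arm([
  [0, 0, 0, 0, 0, 0],
  [0, 0, 0, 0, 0, 0],
  [0, 0, 0, 0, 0, 0],
  [0, 0, 0, 0, 0, 0],
  [0, 0, 0, 0, 0, 0],
], claw=1)

```text
t: 44.7
tool_pos: [0.5772, 0.0286, 0.1062]
orientation: [2.307, 2.132, 0.0]
contact_force: [-0.3, 0.2, 0.1]
grip_width: 1.001
gripper_force: 0.0
```

>>> jog_arm([
  [0, 0, -0.15, 0, 0, 0],
  [0, 0, -0.25, 0, 0, 0],
  [0, 0, -0.25, 0, 0, 0],
  [0, 0, -0.25, 0, 0, 0],
  [0, 0, 0, 0, 0, 0],
])

```text
t: 45.2
tool_pos: [0.5792, 0.0286, 0.2472]
orientation: [2.303, 2.128, 0.011]
contact_force: [-0.3, 1.0, -0.3]
grip_width: 1.001
gripper_force: 0.0
```

>>> jog_arm([
  [0.2, -0.2, 0, 0, 0, 0],
  [0.2, -0.2, 0, 0, 0, 0],
  [0.2, -0.2, 0, 0, 0, 0],
  [0.2, -0.2, 0, 0, 0, 0],
  [0, 0, 0, 0, 0, 0],
])

```text
t: 45.7
tool_pos: [0.4642, 0.1602, 0.2413]
orientation: [-2.301, -2.137, -0.001]
contact_force: [0.6, -0.7, -0.7]
grip_width: 0.995
gripper_force: 0.0
```

>>> jog_arm([
  [0, 0, 0, 0, 0, 0],
  [0, 0, 0, 0, 0, 0],
  [0, 0, 0, 0, 0, 0],
  [0, 0, 0, 0, 0, 0],
  [0, 0, 0, 0, 0, 0],
])

```text
t: 46.2
tool_pos: [0.4674, 0.157, 0.2411]
orientation: [2.308, 2.131, -0.0]
contact_force: [-0.6, -0.0, 0.1]
grip_width: 0.999
gripper_force: 0.0
```

Run:
```python
from fit import *
im=bot.camera("side");cv2.imwrite("pics/s9.png",cv2.resize(im[120:390,200:440,::-1],None,fx=2.2,fy=2.2,interpolation=2));bot.camera("top")
for l,x,z in(("jar_round",(.569,-.043),.015),("jar_square",(.577,.029),.015),("cup",(.467,-.299),.05),("wheel",(.465,-.297),0)):
    for c in("top","side"):
        m=mask(c,l,proj(c,(*x,.05 if l=="wheel" else z+.05)))
        if m is not None: print(l,c,fit([(c,m)],PARTS[l],x,z))
```

```text
jar_round top (array([ 0.5697, -0.0433]), np.float64(0.116))
jar_round side (array([ 0.571 , -0.0389]), np.float64(0.072))
jar_square top (array([0.5779, 0.0289]), np.float64(0.083))
jar_square side (array([0.5806, 0.0507]), np.float64(0.632))
cup top (array([ 0.4696, -0.3009]), np.float64(0.143))
cup side (array([ 0.4673, -0.2947]), np.float64(0.09))
wheel top (array([ 0.466 , -0.2976]), np.float64(0.182))
wheel side (array([ 0.4648, -0.2929]), np.float64(0.24))
```

View pics/s9.png

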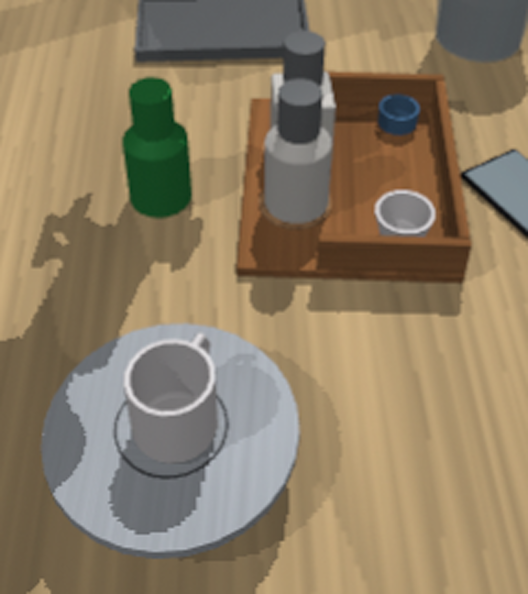

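Both jars are back on their pads within about 2 mm of their start positions. The cup is within about 5 mm of the wheel centre. The bowl at (405,213) and dish at (398,113) have not moved, and the arm is clear.

```bash
python3 -c "
from rig import bot
print(bot.hand_in())"
```

```text
the job is handed in; nothing more can be done
None
```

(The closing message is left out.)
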